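# Roll home the stoppers of a lidded vial rack

## Robot

A 7-joint arm with a two-finger parallel gripper is mounted at the origin on a cart in front of the work surface, level with it; the furniture and walls round the work are solid. World frame = base frame: x ahead of the robot, y to its left, z up, the work surface at z = 0. Lengths are in m, angles in rad, forces in N, time in s.
With the tool pointing down it reaches from about 0.4 to 0.85 m from the base axis. Payload 4.5 kg.
Tool frame: the origin (TCP) lies at the very end of the fingers, on their centre line; the grasp point (between the pads) lies 19 mm behind it; z points along the fingers, y is the line along which they close (so a half turn about z gives the same grasp; the last joint's range is limited). The gripper opens to 88 mm and grips with 3 to 60 N. Pads are 18 mm wide; open, the fingers measure 123 mm over their backs; the gripper's body (75 mm by 187 mm) begins 45 mm behind the grasp point.
Start: joints at [-1.271, 0.689, -0.195, 1.565, 0.157, 0.902, -0.215], TCP at [0.164, 0.603, 0.239] pointing down, gripper open.
Joint ranges: [-3.01, 3.01], [-0.46, 2.08], [-1.47, 1.51], [0.13, 2.56], [-1, 4.14], [0.04, 2.09], [-2.66, 2.66]. Speed limits (rad/s): [2.57, 2.57, 3.14, 3.14, 3.14, 3.14, 3.14].

## Interface

Orientations are given as a unit quaternion [w, x, y, z].
In Python, from cell import bot gives the robot as it stands. The module is installed in compiled form; this text tells all that it offers.
- The arm moves only by the tool apply_moves, never from a script. Its argument "deltas" is a list of rows, each an object with "dp": the shift along the tool's x, y, z as a fraction of full scale, a list of three; "rotation": the turn, a rotation vector about the tool's x, y, z as a fraction of full scale, a list of three. A call has 1 to 20 rows; each row shifts and turns the commanded pose from where the row before left it, along the tool's axes as they then stand; what a row does not reach is not made up. Full scale, the value 1, is 2.5 cm for a shift and 6 degrees for a turn. A row lasts 1/12 s, in which the tool goes at most 41.7 mm and 7.16 degrees, less where a joint would pass 70% of its speed; a pose out of reach is approached as far as the arm can. A call with a number of a shift or a turn outside -1 to 1 is refused whole. A call with a gripper value outside its range is refused whole. "gripper" is the closure, from 0 (fully open) to 1 (shut), set as the call begins (left out, the last holds). The fingers move at their own pace and stop on an object; "squeeze" is the grip in N (left out, the last holds). Time passes only in rows, so rows that do not move let the fingers close. It gives the time, the measured TCP pose, the force, the opening and the grip force at its end, in the units of the state.
- bot.observe(): the state, without advancing time (a new reading comes with each control period).
- bot.snapshot(name): name is "scene" or "top" or "wrist"; returns (picture, depth): 480x640x3 uint8, red, green, blue; 480x640 float32, m along the optical axis (not along the pixel's ray), 0 where there is no reading.
- bot.camera_params(name): a dict with "fx", "fy", "cx", "cy" (pixels), "position" and "rotation" of the camera in the world; the wrist camera has in their place "hand_eye" (4x4, takes a point from camera to tool coordinates, whose origin is the TCP and whose axes are the flange's). Camera axes: x right, y down, z forward; pixel columns grow to the right and rows downward; lengths in m; the calibration is good to about 2 mm. A picture is of the moment at which its call begins: read the wrist's pose just before it. camera_params takes no time and is no camera call.
- bot.job_done(): hands the job in; it is judged then, once.
Trained networks look in the newest picture that a camera, given by its name, has taken for a name from the list of things; names that differ only in an ending like _2 or _b are one class to them, and where a whole thing is asked for, a point or a joint stands for the part that bears it (a point fixed in the world has none). Each returns a list of dicts, best first, with "score" (0 to 1); they miss things now and then, are a little off and sometimes report something else, mostly with a low value. They report only what shows in the picture. A call takes as long as a camera call.
- bot.look_for(camera, name): "point" ([column, row] in pixels, amid what is visible of it).
- bot.regions_of(camera, name): "region" (480x640 bool, what is visible of it) and "point" ([column, row] in pixels, amid what is visible of it).
- bot.landmark_of(camera, name): "point" ([column, row] in pixels: a listed point, or the origin of a listed thing).
The state is a dict: "t": time; "joint_pos": joint angles; "joint_velocities": joint speeds; "effort": joint torques, N m; "position": TCP position; "tool_rot": TCP orientation; "contact_force": force on the tool from outside, world axes, zero at the start; "moment": the same for the moment, N m; "grip_width": finger opening in m; "finger_force": force on a finger pad.
Only numpy, scipy, OpenCV 4.12 (cv2) and the standard library are available. Lean on these libraries where they do the work, as an engineer would, in place of code of your own. Each camera call takes 0.05 s, during which the arm holds its last target. There are 200 camera calls.

## Task

The stoppers of the vials in the lidded rack stand proud. Hold the double-ended tool by its slim shank, lever the rack's stiff lid up with the blade at the notch above the thumb ledge and throw it back past upright, then lay the tool down on the worktop and let go. Take it again by the grip block behind the roller, roll over the stoppers with a steady pressure, firm but not so hard that glass cracks (no more than 30 N), until all eight are fully home; lay the tool back on the worktop clear of the rack, lid left open, without pressing the stoppers with your fingers or disturbing the other things.

Things in the scene. Friction and masses are not known exactly. Their poses are not given: they have to be found in the camera images.
- rack: fixed grey vial rack, 86 mm deep (its x) by 150 mm long (its y), rim 34 mm high; origin at the centre of its underside, x points from its front to its hinge side. Eight vials stand at x = -14.5 mm (front row) and 14.5 mm (rear row), y = -43.5, -14.5, 14.5, 43.5 mm
- vials: the eight vials with their stoppers; origin and axes as the rack's. White push-in stoppers with flat heads 24 mm across and 7 mm thick; stroke 5 mm. The vials stand on an adjustable floor that is fixed at an unknown height: with a stopper home the top of its head is 37 to 57 mm above the worktop (all eight alike), and up to 5 mm more when proud
- ledge (a point): on top of the thumb ledge (44 mm wide, juts 13 mm out of the rack's front), level with the rim, 50 mm in front of the rack's origin. It leads straight into a notch of the lid's front wall, 38 mm wide and 7 mm high (34 to 41 mm above the worktop); that wall is 3 mm thick, its outer face 43 mm in front of the rack's origin, with 14 mm of free room behind it
- lid (a joint): angle in rad of the rack's clear lid (86 x 150 mm, a shell 32 mm deep, top 66 mm above the worktop when shut): 0 shut, 1.57 upright, 2.05 thrown back to its stop. Hinge line along the rack's y, 34 mm above the worktop, 46.5 mm behind the rack's origin. Stiff: it stays where it is left, about 2.5 N at its front edge move it
- roller_tool: double-ended hand tool, 199 mm long, 0.23 kg; origin on its underside at mid length, x towards the blade, z up. Along x: roller at -80 mm in a fork 72 mm wide; grip block -55 to -17 mm, 20 mm wide, 8 to 30 mm above the underside; slim shank -17 to 48 mm, 12 mm wide, 11.5 to 24.5 mm up; flat blade 59 to 101 mm, 22 mm wide, 2.5 mm thick, at underside level
- roller: the tool's black roller, 36 mm across, 62 mm wide, free to turn; origin on its axle
- axle (a point): middle of the roller's axle, 80 mm behind the tool's origin, 18 mm above its underside
- blade_tip (a point): tip of the tool's blade, 101 mm ahead of the tool's origin, on the underside
- stopper_f1 (a joint): how far stopper 1 of the front row (y = -43.5 mm in the rack) is pressed in, m: 0 proud, 0.005 fully home; it stays where it is left and takes about 6 N to move
- stopper_f2 (a joint): how far stopper 2 of the front row (y = -14.5 mm in the rack) is pressed in, m: 0 proud, 0.005 fully home; it stays where it is left and takes about 6 N to move
- stopper_f3 (a joint): how far stopper 3 of the front row (y = 14.5 mm in the rack) is pressed in, m: 0 proud, 0.005 fully home; it stays where it is left and takes about 6 N to move
- stopper_f4 (a joint): how far stopper 4 of the front row (y = 43.5 mm in the rack) is pressed in, m: 0 proud, 0.005 fully home; it stays where it is left and takes about 6 N to move
- stopper_r1 (a joint): how far stopper 1 of the rear row (y = -43.5 mm in the rack) is pressed in, m: 0 proud, 0.005 fully home; it stays where it is left and takes about 6 N to move
- stopper_r2 (a joint): how far stopper 2 of the rear row (y = -14.5 mm in the rack) is pressed in, m: 0 proud, 0.005 fully home; it stays where it is left and takes about 6 N to move
- stopper_r3 (a joint): how far stopper 3 of the rear row (y = 14.5 mm in the rack) is pressed in, m: 0 proud, 0.005 fully home; it stays where it is left and takes about 6 N to move
- stopper_r4 (a joint): how far stopper 4 of the rear row (y = 43.5 mm in the rack) is pressed in, m: 0 proud, 0.005 fully home; it stays where it is left and takes about 6 N to move
- dish_low: petri dish, 106 mm across, 19 mm high, a bystander; origin at the centre of its underside
- amber: amber tube with white cap, 93 mm long, lying, a bystander; origin at the centre of its underside
- lens: black ring-shaped loupe, 37 mm across, 18 mm high, a bystander; origin at the centre of its underside
- vial_a: capped vial, 21 mm across, 54 mm high, a bystander; origin at the centre of its underside
- vial_b: capped vial, 19 mm across, 58 mm high, a bystander; origin at the centre of its underside

How it is judged:
By the outcome, as a careful person would: the job done as asked, in the order asked, and still so for the second after the job is handed in, with the robot touching nothing.
It also fails if it takes over 72 s, if anything falls off the work surface, if the arm or the gripper's body presses on something with over 40 N, if the wrist force passes 120 N, or if a joint passes its speed limit or range.

## Working session

There is one attempt and no reset: what is moved stays moved. The work goes in short steps, Python scripts to look and compute and a tool call to move; the robot and the scene stay as the last step left them, time stands still between calls to the robot, and variables do not carry over. Pictures are saved under pics/ and viewed, at most 10 in all, crops included, and the job is handed in when it is done.

Besides the shell and the picture viewer there is one more tool, called after "Emit:" in YAML: its name, and indented under it one key for each argument. apply_moves: Moves the arm, as the interface text tells. Shift numbers are shares of 2.5 cm and turn numbers shares of 6 degrees, none past 1 either way. Its arguments: {"type":"object","properties":{"deltas":{"type":"array","items":{"type":"object","properties":{"dp":{"type":"array","items":{"type":"number"}},"rotation":{"type":"array","items":{"type":"number"}}}}},"gripper":{"type":"number"},"squeeze":{"type":"number"}},"required":["deltas"]}

```bash
mkdir -p pics
cat > h.py <<'E'
import numpy as np, cv2
from cell import bot
from scipy.spatial.transform import Rotation as R
def q2R(q): return R.from_quat([q[1],q[2],q[3],q[0]]).as_matrix()
def cam(n):
    c=bot.camera_params(n)
    if 'hand_eye' in c:
        s=bot.observe(); T=np.eye(4); T[:3,:3]=q2R(s['tool_rot']); T[:3,3]=s['position']; T=T@np.array(c['hand_eye']); return c,T[:3,:3],T[:3,3]
    r=np.array(c['rotation']); r=r if r.shape==(3,3) else q2R(r)
    return c,r,np.array(c['position'])
def onplane(n,p,z):
    c,r,t=cam(n); d=r@np.array([(p[0]-c['cx'])/c['fx'],(p[1]-c['cy'])/c['fy'],1]); return t+d*(z-t[2])/d[2]
def cloud(n,D,mask=None):
    c,r,t=cam(n); m=(D>0) if mask is None else mask&(D>0)
    v,u=np.nonzero(m); d=D[v,u]; P=np.stack([(u-c['cx'])/c['fx']*d,(v-c['cy'])/c['fy']*d,d],1)
    return P@r.T+t,u,v
def save(n,im): cv2.imwrite('pics/'+n+'.png',im[:,:,::-1])
E
python3 - <<'E'
from h import *
np.set_printoptions(precision=4,suppress=True)
s=bot.observe(); print(s)
for n in ['top','scene']:
    im,D=bot.snapshot(n); save(n+'0',im); print(n,bot.camera_params(n))
    for k in ['rack','lid','ledge','roller_tool','axle','blade_tip','dish_low','amber','lens','vial_a']:
        L=bot.landmark_of(n,k) if k!='lid' else bot.look_for(n,k)
        print(n,k,[(np.round(l['point'],1),round(l['score'],2),onplane(n,l['point'],{'ledge':.034,'axle':.018}.get(k,0))) for l in L[:3]])
E
```

```text
{'t': 0.0, 'joint_pos': array([-1.2712,  0.69  , -0.1945,  1.5664,  0.1573,  0.9025, -0.2151]), 'joint_velocities': array([-0.001 ,  0.0013,  0.0001, -0.    ,  0.0008, -0.    ,  0.0004]), 'effort': array([  0.0001, -52.757 ,  -1.2666, -15.3429,  -0.0525,   0.0065,
         0.0002]), 'position': array([0.1641, 0.6024, 0.2379]), 'tool_rot': array([-0.0001,  0.1325,  0.9912, -0.0009]), 'contact_force': array([-0.5881,  0.0129,  0.5618]), 'moment': array([0.0361, 0.0134, 0.0142]), 'finger_force': 0.0, 'grip_width': 0.08828453596762759}
top {'fx': 451.1296173765789, 'fy': 451.1296173765789, 'cx': 324.90965898818064, 'cy': 239.29095004143983, 'position': array([0.4938, 0.0237, 0.926 ]), 'rotation': array([ 0.0308, -0.7003,  0.7125, -0.0311])}
top rack [(array([314.5, 227. ]), 0.92, array([0.6009, 0.0437, 0.    ]))]
top lid [(array([308.9, 226.1]), 0.91, array([0.603 , 0.0552, 0.    ]))]
top ledge [(array([309. , 257.3]), 0.66, array([0.5369, 0.0547, 0.034 ])), (array([410.3, 161.2]), 0.47, array([ 0.7271, -0.1521,  0.034 ]))]
top roller_tool [(array([424. , 255.3]), 0.59, array([ 0.5386, -
[... 1047 characters left out ...]
34 ]))]
scene roller_tool [(array([385.9, 343.5]), 0.91, array([ 0.5325, -0.1868,  0.    ]))]
scene axle [(array([367.1, 370.5]), 0.8, array([ 0.4547, -0.2094,  0.018 ])), (array([301.1, 264.8]), 0.45, array([0.5519, 0.0662, 0.018 ]))]
scene blade_tip [(array([402. , 302.7]), 0.71, array([ 0.632 , -0.1441,  0.    ]))]
scene dish_low [(array([439. , 282.4]), 0.56, array([ 0.7299, -0.1627,  0.    ]))]
scene amber [(array([219.5, 243.1]), 0.67, array([0.4807, 0.2681, 0.    ]))]
scene lens [(array([254.4, 291.8]), 0.76, array([ 0.4421,  0.0898, -0.    ]))]
scene vial_a [(array([268.9, 201.6]), 0.62, array([0.6626, 0.3109, 0.    ])), (array([291.5, 197.7]), 0.59, array([0.7138, 0.2823, 0.    ]))]
```

View pics/top0.png

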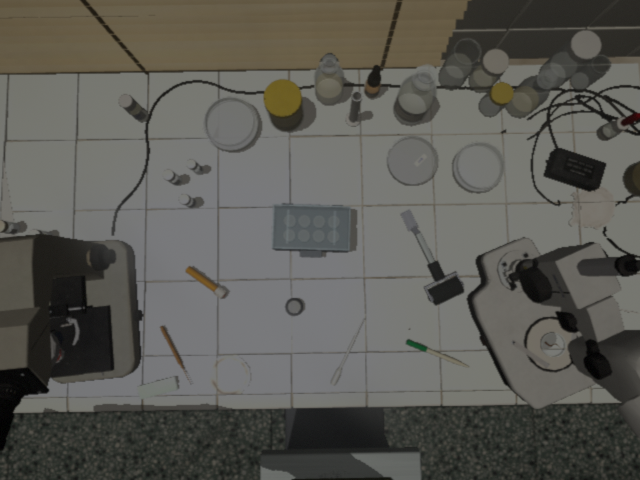

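Run:
```python
from h import *
np.set_printoptions(precision=4,suppress=True)
im,D=bot.snapshot('top')
P,u,v=cloud('top',D)
def rect(m,nm):
    Q=P[m][:,:2]; r=cv2.minAreaRect((Q*1000).astype(np.float32)); print(nm,m.sum(),'c',r[0],'size',r[1],'ang',r[2], 'z',np.percentile(P[m][:,2],[5,50,95]))
near=lambda x,y,r: np.hypot(P[:,0]-x,P[:,1]-y)<r
for lo,hi in [(.028,.040),(.058,.075),(.028,.08),(.0,.02),(.04,.058)]:
    rect(near(.59,.05,.12)&(P[:,2]>lo)&(P[:,2]<hi),(lo,hi))
m=near(.54,-.18,.125)&(P[:,2]>.006)&~near(.73,-.163,.06); rect(m,'tool')
m1=m&(P[:,2]>.02); rect(m1,'toolhigh')
# tool mask
reg=bot.regions_of('top','roller_tool')
print([(r['score'],r['region'].sum()) for r in reg])
for k in ('rack','lid'):
  rr=bot.regions_of('top',k)[0]; mm=rr['region']
  Q,_,_=cloud('top',D,mm); print(k,np.histogram(Q[:,2],bins=np.arange(-.005,.08,.005)))
  r=cv2.minAreaRect(np.argwhere(mm)[:,::-1].astype(np.float32)); 
  print([onplane('top',p,.066) for p in cv2.boxPoints(r)])
```

```text
(0.028, 0.04) 212 c (590.74169921875, 51.69256591796875) size (144.08447265625, 105.6763687133789) ang 87.32350158691406 z [0.0294 0.0321 0.0368]
(0.058, 0.075) 3472 c (593.8711547851562, 50.570228576660156) size (150.22528076171875, 86.3255386352539) ang 87.32275390625 z [0.0616 0.0639 0.0664]
(0.028, 0.08) 3728 c (590.6963500976562, 50.69400405883789) size (150.10427856445312, 105.73883819580078) ang 87.49230194091797 z [0.0347 0.0638 0.0664]
(0.0, 0.02) 265 c (593.1079711914062, 54.828948974609375) size (226.12889099121094, 238.52029418945312) ang 57.0532112121582 z [0.     0.0006 0.0089]
(0.04, 0.058) 44 c (550.76123046875, 48.543617248535156) size (141.50770568847656, 0.2992072105407715) ang 87.30097198486328 z [0.0404 0.0484 0.0559]
tool 2332 c (504.6960144042969, -212.8555908203125) size (164.72589111328125, 137.7364959716797) ang 70.80541229248047 z [0.0148 0.0316 0.2411]
toolhigh 2046 c (500.30389404296875, -218.95620727539062) size (153.80557250976562, 132.7046356201172) ang 74.73412322998047 z [0.0214 0.0335 0.2425]
[(0.72, np.int64(1384))]
rack (array([  30,    8,   10,    3,    8,    9,   28,  167,   21,   15,   14,
         11,   21, 2605,  847,    0]), array([-0.005,  0.   ,  0.005,  0.01 ,  0.015,  0.02 ,  0.025,  0.03 ,
        0.035,  0.04 ,  0.045,  0.05 ,  0.055,  0.06 ,  0.065,  0.07 ,
        0.075]))
[array([0.5395, 0.1286, 0.066 ]), array([0.6412, 0.1251, 0.066 ]), array([ 0.6343, -0.0271,  0.066 ]), array([ 0.5328, -0.0221,  0.066 ])]
lid (array([   1,    0,    0,    0,    0,    0,    1,   20,   11,   13,   14,
         11,   21, 2583,  845,    0]), array([-0.005,  0.   ,  0.005,  0.01 ,  0.015,  0.02 ,  0.025,  0.03 ,
        0.035,  0.04 ,  0.045,  0.05 ,  0.055,  0.06 ,  0.065,  0.07 ,
        0.075]))
[array([0.5527, 0.1265, 0.066 ]), array([0.6415, 0.1231, 0.066 ]), array([ 0.634 , -0.0268,  0.066 ]), array([ 0.5454, -0.022 ,  0.066 ])]
```

The top view shows the rack at about (312,228) with its ledge towards the robot at (312,253). The tool lies with its roller at (443,288) and blade tip at (405,213). Microscopes stand at the far left (60,320) and right (550,310).

Run:
```python
from h import *
np.set_printoptions(precision=4,suppress=True)
im,D=bot.snapshot('top'); P,u,v=cloud('top',D)
# tool: centerline by sections
d=np.array([.925,.38]); d/=np.linalg.norm(d); n=np.array([-d[1],d[0]]); o=np.array([.5396,-.1794])
s=(P[:,:2]-o)@d; w=(P[:,:2]-o)@n
for a in np.arange(-.11,.12,.01):
    m=(s>a)&(s<a+.01)&(abs(w)<.05)&(P[:,2]>.0025)&(P[:,2]<.06)
    if m.sum()>2: print('%.3f n=%d w %.4f..%.4f mid %.4f z50 %.4f'%(a+.005,m.sum(),*np.percentile(w[m],[3,97]),np.percentile(w[m],[3,97]).mean(),np.median(P[m,2])))
m=(abs(w)<.03)&(P[:,2]>.0025)&(P[:,2]<.06)&(abs(s)<.13); print('extent',s[m].min(),s[m].max())
# height map coarse
for c in ('top','scene'):
  if c=='scene': im,D=bot.snapshot('scene'); P,u,v=cloud('scene',D)
  print(c)
  for x in np.arange(.05,.8,.1):
    print('%.2f'%x,[ '%.2f'%P[q,2].max() if (q:=(abs(P[:,0]-x)<.05)&(abs(P[:,1]-y)<.05)).sum() else '-' for y in np.arange(-.6,.81,.1)])
```

```text
-0.105 n=35 w -0.0494..0.0169 mid -0.0163 z50 0.0354
-0.095 n=134 w -0.0346..0.0248 mid -0.0049 z50 0.0286
-0.085 n=186 w -0.0358..0.0301 mid -0.0029 z50 0.0330
-0.075 n=201 w -0.0402..0.0300 mid -0.0051 z50 0.0314
-0.065 n=147 w -0.0399..0.0301 mid -0.0049 z50 0.0237
-0.055 n=113 w -0.0384..0.0287 mid -0.0049 z50 0.0218
-0.045 n=63 w -0.0143..0.0056 mid -0.0044 z50 0.0273
-0.035 n=56 w -0.0124..0.0057 mid -0.0033 z50 0.0277
-0.025 n=59 w -0.0121..0.0062 mid -0.0030 z50 0.0274
-0.015 n=38 w -0.0094..0.0037 mid -0.0029 z50 0.0219
-0.005 n=35 w -0.0086..0.0025 mid -0.0031 z50 0.0222
0.005 n=32 w -0.0082..0.0025 mid -0.0029 z50 0.0219
0.015 n=34 w -0.0076..0.0033 mid -0.0022 z50 0.0216
0.025 n=34 w -0.0070..0.0031 mid -0.0019 z50 0.0226
0.035 n=36 w -0.0082..0.0037 mid -0.0023 z50 0.0218
0.045 n=33 w -0.0063..0.0035 mid -0.0014 z50 0.0196
0.055 n=32 w -0.0075..0.0053 mid -0.0011 z50 0.0090
0.065 n=6 w -0.0066..0.0031 mid -0.0017 z50 0.0034
0.075 n=8 w -0.0079..0.0095 mid 0.0008 z50 0.0028
0.085 n=14 w -0.0090..0.0093 mid 0.0001 z50 0.0030
0.095 n=8 w -0.0099..0.0060 mid -0.0020 z50 0.00
[... 1253 characters left out ...]
, '0.00', '0.01', '0.00', '0.01', '0.01', '0.37', '0.38', '0.00', '0.00', '0.01']
0.35 ['-', '0.38', '0.37', '0.32', '0.01', '0.01', '0.01', '0.00', '0.01', '0.01', '0.38', '0.38', '0.32', '0.04', '0.04']
0.45 ['-', '0.31', '0.40', '0.40', '0.04', '0.00', '0.01', '0.02', '0.02', '0.02', '0.33', '0.32', '0.32', '-', '0.04']
0.55 ['0.00', '0.06', '0.40', '0.40', '0.03', '0.00', '0.07', '0.07', '0.00', '0.02', '0.11', '0.26', '0.10', '0.01', '0.00']
0.65 ['0.00', '0.04', '0.04', '-', '0.02', '0.02', '0.07', '0.07', '0.00', '0.06', '0.03', '0.03', '0.00', '0.00', '0.01']
0.75 ['-0.00', '0.04', '0.04', '0.04', '0.02', '0.02', '0.00', '0.10', '0.04', '0.06', '0.01', '0.00', '0.01', '0.01', '0.17']
```

Emit:
apply_moves:
  deltas:
    - {"dp":[0,0,-1],"rotation":[0,0,0]}
    - {"dp":[0,0,-1],"rotation":[0,0,0]}
    - {"dp":[0,0,-1],"rotation":[0,0,0]}
    - {"dp":[0,0,-1],"rotation":[0,0,0]}
    - {"dp":[0,0,-1],"rotation":[0,0,0]}
    - {"dp":[0,0,-1],"rotation":[0,0,0]}
    - {"dp":[0,0,-1],"rotation":[0,0,0]}
    - {"dp":[0,0,-1],"rotation":[0,0,0]}
    - {"dp":[0,0,-1],"rotation":[0,0,0]}
    - {"dp":[0,0,0],"rotation":[0,0,-1]}
    - {"dp":[0,0,0],"rotation":[0,0,-1]}
    - {"dp":[0,0,0],"rotation":[0,0,-1]}
    - {"dp":[0,0,0],"rotation":[0,0,-1]}
    - {"dp":[0,0,0],"rotation":[0,0,-1]}
    - {"dp":[0,0,0],"rotation":[0,0,-1]}
    - {"dp":[0,0,0],"rotation":[0,0,-0.5]}
  gripper: 0.4
  squeeze: 60

```text
t: 2.73
position: [0.1642, 0.6029, 0.4637]
tool_rot: [-0.0, -0.208, 0.978, -0.0]
contact_force: [-0.6, 0.1, 1.1]
grip_width: 0.0532
finger_force: 0.0
```

```bash
cat >> h.py <<'E'
def st():
    s=bot.observe(); M=q2R(s['tool_rot']); print('t %.2f'%s['t'],'p',np.round(s['position'],4),'yangle %.2f'%np.degrees(np.arctan2(M[1,1],M[0,1])),'z',np.round(M[:,2],3),'F',np.round(s['contact_force'],1),'w %.4f ff %.1f'%(s['grip_width'],s['finger_force']),'q',np.round(s['joint_pos'],2)); return s,M
def go(target):
    s,M=st(); d=M.T@(np.array(target)-s['position']); k=max(1,int(np.ceil(abs(d).max()/.025))); print('rows',k,'each',np.round(d/.025/k,3)); return d
E
python3 - <<'E'
from h import *
go([.57,-.169,.46])
im,D=bot.snapshot('top'); P,u,v=cloud('top',D)
for x in np.arange(.3,.66,.04):
    m=(abs(P[:,0]-x)<.02)&(P[:,2]>.05)&(P[:,1]<-.1)&(P[:,1]>-.5); 
    if m.any(): i=P[m][:,1].argmax(); print('%.2f'%x,P[m][i], (P[m][P[m][:,2]>.15][:,1].max() if (P[m][:,2]>.15).any() else None))
E
```

```text
t 2.73 p [0.1642 0.6029 0.4637] yangle 114.05 z [-0. -0. -1.] F [-0.6  0.1  1.1] w 0.0532 ff 0.0 q [-1.19  0.54 -0.37  1.17  0.19  1.47  0.46]
rows 35 each [-0.064 -0.995  0.004]
0.30 [ 0.31631662 -0.30815132  0.0537887 ] -0.35410583020434916
0.34 [ 0.35917047 -0.29008121  0.05203377] -0.3353182991593585
0.38 [ 0.39924736 -0.27199801  0.05472571] -0.32684567742220505
0.42 [ 0.43948944 -0.26035579  0.06094357] -0.3335815092614541
0.46 [ 0.4485102  -0.25819159  0.0513075 ] -0.287193252569229
0.50 [ 0.51728353 -0.28032226  0.05243476] -0.2803406518665772
0.54 [ 0.52124041 -0.27922923  0.05053432] -0.3168848255773456
0.58 [ 0.56086634 -0.34266109  0.05244402] None
```

Emit:
apply_moves:
  deltas:
    - {"dp":[-0.06,-1,0]}
    - {"dp":[-0.06,-1,0]}
    - {"dp":[-0.06,-1,0]}
    - {"dp":[-0.06,-1,0]}
    - {"dp":[-0.06,-1,0]}
    - {"dp":[-0.06,-1,0]}
    - {"dp":[-0.06,-1,0]}
    - {"dp":[-0.06,-1,0]}
    - {"dp":[-0.06,-1,0]}
    - {"dp":[-0.06,-1,0]}
    - {"dp":[-0.06,-1,0]}
    - {"dp":[-0.06,-1,0]}
    - {"dp":[-0.06,-1,0]}
    - {"dp":[-0.06,-1,0]}
    - {"dp":[-0.06,-1,0]}
    - {"dp":[-0.06,-1,0]}
    - {"dp":[-0.06,-1,0]}
    - {"dp":[-0.06,-1,0]}
    - {"dp":[-0.06,-1,0]}
    - {"dp":[-0.06,-1,0]}

```text
$.deltas[0]: bad value
```

Emit:
apply_moves:
  deltas:
    - {"dp":[-0.06,-1,0]}
    - {"dp":[-0.06,-1,0]}
    - {"dp":[-0.06,-1,0]}
    - {"dp":[-0.06,-1,0]}
    - {"dp":[-0.06,-1,0]}
    - {"dp":[-0.06,-1,0]}
    - {"dp":[-0.06,-1,0]}
    - {"dp":[-0.06,-1,0]}
    - {"dp":[-0.06,-1,0]}
    - {"dp":[-0.06,-1,0]}
    - {"dp":[-0.06,-1,0]}
    - {"dp":[-0.06,-1,0]}
    - {"dp":[-0.06,-1,0]}
    - {"dp":[-0.06,-0.9,0]}
    - {"dp":[0,0,1]}
    - {"dp":[0,0,1]}
    - {"dp":[0,0,1]}
    - {"dp":[0,0,1]}
    - {"dp":[0,0,1]}
    - {"dp":[0,0,1]}

```text
$.deltas[0]: bad value
```

Run:
```python
from h import *
go([.57,-.169,.15])
im,D=bot.snapshot('wrist'); save('w1',im); P,u,v=cloud('wrist',D)
for k in ('blade_tip','axle','roller_tool'):
    print(k,[(l['score'],onplane('wrist',l['point'],{'axle':.018}.get(k,0))) for l in bot.landmark_of('wrist',k)])
m=(P[:,2]>.012)&(P[:,2]<.05)&(abs(P[:,0]-.54)<.15)&(P[:,1]<-.1)&(P[:,1]>-.26); 
d=np.array([np.cos(np.radians(23.9)),np.sin(np.radians(23.9))]); n=np.array([-d[1],d[0]]); o=np.array([.538,-.183])
s=(P[:,:2]-o)@d; w=(P[:,:2]-o)@n
for a in np.arange(-.11,.12,.01):
    m=(s>a)&(s<a+.01)&(abs(w)<.05)&(P[:,2]>.002)&(P[:,2]<.06)
    if m.sum()>5: q=np.percentile(w[m],[2,98]); print('%.3f n=%d w %.4f..%.4f mid %.4f z50 %.4f'%(a+.005,m.sum(),*q,q.mean(),np.median(P[m,2])))
m=(abs(w)<.012)&(P[:,2]>.0015)&(P[:,2]<.06)&(abs(s)<.13); print('extent',s[m].min(),s[m].max())
```

```text
t 2.78 p [0.1643 0.6029 0.4636] yangle 114.07 z [-0. -0. -1.] F [0.1 0.1 0.7] w 0.0528 ff 0.0 q [-1.19  0.54 -0.37  1.17  0.19  1.47  0.46]
rows 35 each [-0.064 -0.995  0.359]
blade_tip []
axle []
roller_tool []Traceback (most recent call last):
  File "<stdin>", line 12, in <module>
    return umr_minimum(a, axis, None, out, keepdims, initial, where)
ValueError: zero-size array to reduction operation minimum which has no identity
```

Rotation has to be given in every row.

Emit:
apply_moves:
  deltas:
    - {"dp":[-0.06,-1,0],"rotation":[0,0,0]}
    - {"dp":[-0.06,-1,0],"rotation":[0,0,0]}
    - {"dp":[-0.06,-1,0],"rotation":[0,0,0]}
    - {"dp":[-0.06,-1,0],"rotation":[0,0,0]}
    - {"dp":[-0.06,-1,0],"rotation":[0,0,0]}
    - {"dp":[-0.06,-1,0],"rotation":[0,0,0]}
    - {"dp":[-0.06,-1,0],"rotation":[0,0,0]}
    - {"dp":[-0.06,-1,0],"rotation":[0,0,0]}
    - {"dp":[-0.06,-1,0],"rotation":[0,0,0]}
    - {"dp":[-0.06,-1,0],"rotation":[0,0,0]}
    - {"dp":[-0.06,-1,0],"rotation":[0,0,0]}
    - {"dp":[-0.06,-1,0],"rotation":[0,0,0]}
    - {"dp":[-0.06,-1,0],"rotation":[0,0,0]}
    - {"dp":[-0.06,-1,0],"rotation":[0,0,0]}
    - {"dp":[-0.06,-1,0],"rotation":[0,0,0]}
    - {"dp":[-0.06,-1,0],"rotation":[0,0,0]}
    - {"dp":[-0.06,-1,0],"rotation":[0,0,0]}
    - {"dp":[-0.06,-1,0],"rotation":[0,0,0]}
    - {"dp":[-0.06,-1,0],"rotation":[0,0,0]}
    - {"dp":[-0.06,-1,0],"rotation":[0,0,0]}

```text
t: 4.65
position: [0.3935, 0.1565, 0.464]
tool_rot: [0.0, -0.205, 0.979, 0.0]
contact_force: [0.0, 0.0, -0.1]
grip_width: 0.0524
finger_force: 0.0
```

Emit:
apply_moves:
  deltas:
    - {"dp":[-0.06,-1,0],"rotation":[0,0,0]}
    - {"dp":[-0.06,-1,0],"rotation":[0,0,0]}
    - {"dp":[-0.06,-1,0],"rotation":[0,0,0]}
    - {"dp":[-0.06,-1,0],"rotation":[0,0,0]}
    - {"dp":[-0.06,-1,0],"rotation":[0,0,0]}
    - {"dp":[-0.06,-1,0],"rotation":[0,0,0]}
    - {"dp":[-0.06,-1,0],"rotation":[0,0,0]}
    - {"dp":[-0.06,-1,0],"rotation":[0,0,0]}
    - {"dp":[-0.06,-1,0],"rotation":[0,0,0]}
    - {"dp":[-0.06,-1,0],"rotation":[0,0,0]}
    - {"dp":[-0.06,-1,0],"rotation":[0,0,0]}
    - {"dp":[-0.06,-1,0],"rotation":[0,0,0]}
    - {"dp":[-0.06,-1,0],"rotation":[0,0,0]}
    - {"dp":[-0.06,-1,0],"rotation":[0,0,0]}
    - {"dp":[0,-0.8,0],"rotation":[0,0,0]}
    - {"dp":[0,0,1],"rotation":[0,0,0]}
    - {"dp":[0,0,1],"rotation":[0,0,0]}
    - {"dp":[0,0,1],"rotation":[0,0,0]}
    - {"dp":[0,0,1],"rotation":[0,0,0]}
    - {"dp":[0,0,1],"rotation":[0,0,0]}

```text
t: 6.32
position: [0.5615, -0.1725, 0.3378]
tool_rot: [0.0, -0.205, 0.979, -0.0]
contact_force: [0.1, -0.2, 0.7]
grip_width: 0.0529
finger_force: 0.0
```

```bash
cat > fit.py <<'E'
from h import *
import sys
def sect(cam_,o,yaw,zb=0):
    im,D=bot.snapshot(cam_); P,u,v=cloud(cam_,D)
    for k in ('blade_tip','axle','roller_tool'):
        print(k,[(l['score'],onplane(cam_,l['point'],{'axle':.018}.get(k,0)+zb)) for l in bot.landmark_of(cam_,k)][:1])
    d=np.array([np.cos(np.radians(yaw)),np.sin(np.radians(yaw))]); n=np.array([-d[1],d[0]])
    s=(P[:,:2]-o)@d; w=(P[:,:2]-o)@n
    for a in np.arange(-.11,.12,.01):
        m=(s>a)&(s<a+.01)&(abs(w)<.05)&(P[:,2]>zb+.002)&(P[:,2]<zb+.06)
        if m.sum()>5: q=np.percentile(w[m],[2,98]); print('%.3f n=%d w %.4f..%.4f mid %.4f z50 %.4f'%(a+.005,m.sum(),*q,q.mean(),np.median(P[m,2])))
    m=(abs(w)<.012)&(P[:,2]>zb+.0015)&(P[:,2]<zb+.06)&(abs(s)<.13)
    if m.any(): print('extent',s[m].min(),s[m].max())
    return im
E
python3 - <<'E'
from fit import *
go([.57,-.169,.15])
im=sect('wrist',np.array([.538,-.183]),23.9); save('w1',im)
E
```

```text
t 6.32 p [ 0.5615 -0.1725  0.3378] yangle 113.71 z [ 0.001 -0.    -1.   ] F [ 0.1 -0.2  0.7] w 0.0529 ff 0.0 q [ 0.24  0.53 -0.03  1.55  0.02  1.06  2.19]
rows 8 each [-0.045 -0.001  0.939]
blade_tip [(0.56, array([ 0.62595101, -0.14256375,  0.        ]))]
axle [(0.62, array([ 0.46597102, -0.21801678,  0.018     ]))]
roller_tool []
-0.105 n=186 w -0.0493..0.0293 mid -0.0100 z50 0.0198
-0.095 n=538 w -0.0287..0.0321 mid 0.0017 z50 0.0268
-0.085 n=670 w -0.0340..0.0372 mid 0.0016 z50 0.0298
-0.075 n=648 w -0.0331..0.0363 mid 0.0016 z50 0.0270
-0.065 n=412 w -0.0332..0.0365 mid 0.0016 z50 0.0182
-0.055 n=240 w -0.0305..0.0342 mid 0.0018 z50 0.0231
-0.045 n=161 w -0.0080..0.0109 mid 0.0014 z50 0.0240
-0.035 n=176 w -0.0081..0.0109 mid 0.0014 z50 0.0241
-0.025 n=139 w -0.0082..0.0109 mid 0.0013 z50 0.0236
-0.015 n=98 w -0.0039..0.0076 mid 0.0019 z50 0.0184
-0.005 n=99 w -0.0040..0.0076 mid 0.0018 z50 0.0182
0.005 n=99 w -0.0041..0.0075 mid 0.0017 z50 0.0181
0.015 n=95 w -0.0041..0.0075 mid 0.0017 z50 0.0184
0.025 n=83 w -0.0031..0.0075 mid 0.0022 z50 0.0181
0.035 n=80 w -0.0031..0.0075 mid 0.0022 z50 0.0184
0.045 n=69 w -0.0033..0.0076 mid 0.0022 z50 0.0118
0.055 n=32 w -0.0034..0.0076 mid 0.0021 z50 0.0051
extent -0.10181346397441915 0.05679709156965898
```

Emit:
apply_moves:
  deltas:
    - {"dp":[-0.28,0.07,1],"rotation":[0,0,-0.05]}
    - {"dp":[0,0,1],"rotation":[0,0,0]}
    - {"dp":[0,0,1],"rotation":[0,0,0]}
    - {"dp":[0,0,1],"rotation":[0,0,0]}
    - {"dp":[0,0,1],"rotation":[0,0,0]}
    - {"dp":[0,0,1],"rotation":[0,0,0]}
    - {"dp":[0,0,1],"rotation":[0,0,0]}
    - {"dp":[0,0,1],"rotation":[0,0,0]}
    - {"dp":[0,0,1],"rotation":[0,0,0]}
    - {"dp":[0,0,1],"rotation":[0,0,0]}
    - {"dp":[0,0,1],"rotation":[0,0,0]}
    - {"dp":[0,0,0],"rotation":[0,0,0]}
    - {"dp":[0,0,0],"rotation":[0,0,0]}

```text
t: 7.6
position: [0.5683, -0.1683, 0.0644]
tool_rot: [0.0, -0.208, 0.978, -0.0]
contact_force: [0.6, -0.8, 0.0]
grip_width: 0.0528
finger_force: 0.0
```

Run:
```python
from fit import *
go([.5674,-.168,.003])
im,D=bot.snapshot('wrist'); save('w2',im)
```

```text
t 7.60 p [ 0.5683 -0.1683  0.0644] yangle 114.06 z [ 0.001 -0.    -1.   ] F [ 0.6 -0.8  0. ] w 0.0528 ff 0.0 q [ 0.22  0.89 -0.03  1.79  0.05  0.46  2.16]
rows 3 each [0.01  0.009 0.819]
```

View pics/w2.png

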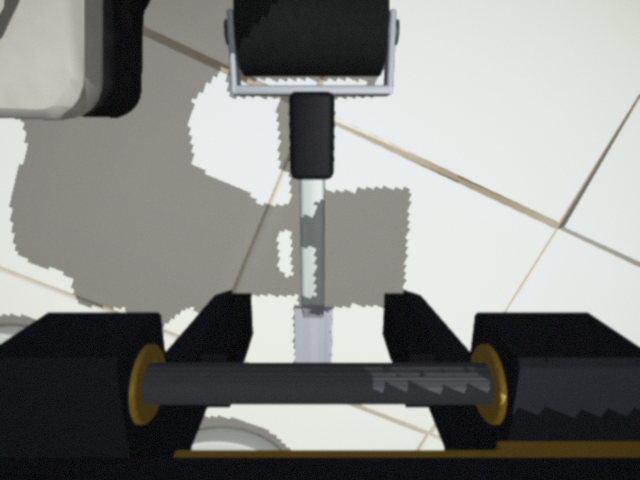

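The shank (col 313) runs midway between the fingers (250 and 385), with the roller at the top. I'll grip slightly further towards the roller.

Emit:
apply_moves:
  deltas:
    - {"dp":[0.2,0,0.8],"rotation":[0,0,0]}
    - {"dp":[0,0,0.8],"rotation":[0,0,0]}
    - {"dp":[0,0,0.6],"rotation":[0,0,0]}
    - {"dp":[0,0,0.2],"rotation":[0,0,0]}
    - {"dp":[0,0,0],"rotation":[0,0,0]}
    - {"dp":[0,0,0],"rotation":[0,0,0]}

```text
t: 8.15
position: [0.5641, -0.1705, 0.0054]
tool_rot: [0.001, -0.208, 0.978, -0.001]
contact_force: [-0.0, -0.3, 0.1]
grip_width: 0.0528
finger_force: 0.0
```

Emit:
apply_moves:
  deltas:
    - {"dp":[0,0,0],"rotation":[0,0,0]}
    - {"dp":[0,0,0],"rotation":[0,0,0]}
    - {"dp":[0,0,0],"rotation":[0,0,0]}
    - {"dp":[0,0,0],"rotation":[0,0,0]}
    - {"dp":[0,0,0],"rotation":[0,0,0]}
    - {"dp":[0,0,0],"rotation":[0,0,0]}
  gripper: 1
  squeeze: 60

```text
t: 8.65
position: [0.5629, -0.1703, 0.0039]
tool_rot: [0.0, -0.208, 0.978, -0.0]
contact_force: [0.0, -0.0, -0.0]
grip_width: 0.0151
finger_force: 0.5
```

Emit:
apply_moves:
  deltas:
    - {"dp":[0,0,-0.6],"rotation":[0,0,0]}
    - {"dp":[0,0,-1],"rotation":[0,0,0]}
    - {"dp":[0,0,-1],"rotation":[0,0,0]}
    - {"dp":[0,0,-1],"rotation":[0,0,0]}
    - {"dp":[0,0,0],"rotation":[0,0,0]}
    - {"dp":[0,0,0],"rotation":[0,0,0]}

```text
t: 9.15
position: [0.5634, -0.1703, 0.0946]
tool_rot: [0.001, -0.208, 0.978, -0.0]
contact_force: [-0.0, 0.2, -2.4]
grip_width: 0.0117
finger_force: 59.9
```

Run:
```python
from fit import *
st()
im,D=bot.snapshot('scene'); save('s2',im[150:420,200:560])
for c in ('scene','top'):
    if c=='top': im,D=bot.snapshot('top')
    cc,r,t=cam(c)
    for k in ('axle','blade_tip'):
        print(c,k,[(l['point'],l['score']) for l in bot.landmark_of(c,k)[:1]])
```

```text
t 9.15 p [ 0.5634 -0.1703  0.0946] yangle 114.07 z [ 0.002 -0.    -1.   ] F [-0.   0.2 -2.4] w 0.0117 ff 59.9 q [ 0.23  0.84 -0.03  1.8   0.04  0.5   2.16]
scene axle [([374.5, 338.0], 0.8)]
scene blade_tip [([401.8, 270.2], 0.67)]
top axle [([456.4, 293.7], 0.68)]
top blade_tip [([410.1, 206.6], 0.86)]
```

View pics/s2.png

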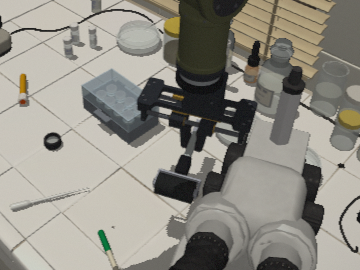

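The tool is lifted, held by the shank, roller at crop (175,182).

```bash
cat >> h.py <<'E'
def ray(n,p):
    c,r,t=cam(n); d=r@np.array([(p[0]-c['cx'])/c['fx'],(p[1]-c['cy'])/c['fy'],1]); return t,d/np.linalg.norm(d)
def tri(pts):
    A=np.zeros((3,3)); b=np.zeros(3)
    for n,p in pts.items():
        t,d=ray(n,p); Q=np.eye(3)-np.outer(d,d); A+=Q; b+=Q@t
    X=np.linalg.solve(A,b); return X,[round(float(np.linalg.norm((np.eye(3)-np.outer(d,d))@(X-t)))*1000,1) for t,d in (ray(n,p) for n,p in pts.items())]
def toolpose(cams=('scene','top')):
    s,M=st(); out={}
    for c in cams: bot.snapshot(c); out[c]={k:(bot.landmark_of(c,k) or [None])[0] for k in ('axle','blade_tip')}
    E={}
    for k in ('axle','blade_tip'):
        pts={c:out[c][k]['point'] for c in cams if out[c][k]}
        if len(pts)>1:
            X,e=tri(pts); E[k]=X; print(k,np.round(X,4),e,'in gripper mm',np.round(M.T@(X-s['position'])*1000,1))
    if len(E)==2:
        v=E['blade_tip']-E['axle']; print('len',np.linalg.norm(v),'yaw',np.degrees(np.arctan2(v[1],v[0])),'pitch',np.degrees(np.arcsin((v[2]+.018)/.181)))
    return E
E
python3 - <<'E'
from h import *
toolpose()
E
```

```text
t 9.45 p [ 0.5619 -0.1699  0.0924] yangle 114.08 z [-0.002  0.001 -1.   ] F [ 0.4 -0.8 -2.2] w 0.0111 ff 59.9 q [ 0.23  0.84 -0.03  1.8   0.04  0.5   2.16]
axle [ 0.4606 -0.213   0.1075] [3.6, 3.6] in gripper mm [110.1   2.  -14.8]
blade_tip [ 0.6325 -0.1365  0.0779] [2.0, 2.0] in gripper mm [-78.1   1.7  14.4]
len 0.19043283894789997 yaw 23.987892410757738 pitch -3.662964449547369
```

Emit:
apply_moves:
  deltas:
    - {"dp":[0,0,-0.6],"rotation":[0,0,0]}
    - {"dp":[0,0,-0.6],"rotation":[0,0,0]}
    - {"dp":[0,0,0],"rotation":[0,0,0.9]}
    - {"dp":[0,0,0],"rotation":[0,0,0.9]}
    - {"dp":[0,0,0],"rotation":[0,0,0.9]}
    - {"dp":[0,0,0],"rotation":[0,0,0.9]}
    - {"dp":[0,0,0],"rotation":[0,0,0.87]}
    - {"dp":[0.47,0.89,0],"rotation":[0,0,0]}
    - {"dp":[0.47,0.89,0],"rotation":[0,0,0]}
    - {"dp":[0.47,0.89,0],"rotation":[0,0,0]}
    - {"dp":[0.47,0.89,0],"rotation":[0,0,0]}
    - {"dp":[0.47,0.89,0],"rotation":[0,0,0]}
    - {"dp":[0.47,0.89,0],"rotation":[0,0,0]}
    - {"dp":[0.47,0.89,0],"rotation":[0,0,0]}
    - {"dp":[0.47,0.89,0],"rotation":[0,0,0]}
    - {"dp":[0.47,0.89,0],"rotation":[0,0,0]}
    - {"dp":[0.47,0.89,0],"rotation":[0,0,0]}
    - {"dp":[0,0,0],"rotation":[0,0,0]}

```text
t: 11.25
position: [0.4534, 0.0631, 0.1236]
tool_rot: [-0.002, 0.02, 1.0, 0.002]
contact_force: [-0.6, 0.6, -1.5]
grip_width: 0.0114
finger_force: 59.9
```

Run:
```python
from h import *
toolpose()
go([.455,.0571,.0405])
im,D=bot.snapshot('scene'); save('s3',cv2.resize(im[150:350,180:420],None,fx=3,fy=3)); P,u,v=cloud('scene',D)
# tool points in rack frame
R0=np.array([.594,.0506]); ex=np.array([.9989,-.0467]); ey=np.array([.0467,.9989])
s=bot.observe(); z0=s['position'][2]
X=(P[:,:2]-R0)@ex; Y=(P[:,:2]-R0)@ey
for a in np.arange(-.26,-.05,.01):
    m=(X>a)&(X<a+.01)&(abs(Y)<.04)&(P[:,2]>.06)&(P[:,2]<z0+.04)
    if m.sum()>4: print('%.3f n=%d Y %.4f..%.4f z %.4f..%.4f'%(a+.005,m.sum(),*np.percentile(Y[m],[3,97]),*np.percentile(P[m,2],[3,97])))
```

```text
t 11.25 p [0.4534 0.0631 0.1236] yangle 87.70 z [-0.003  0.003 -1.   ] F [-0.6  0.6 -1.5] w 0.0114 ff 59.9 q [-0.3   0.7   0.11  2.17 -0.26  0.29  1.56]
axle [ 0.6129  0.4009 -0.2491] [99.6, 99.6] in gripper mm [-147.   342.6  373.4]
blade_tip [0.5263 0.0492 0.214 ] [1.1, 1.1] in gripper mm [-73.  -10.7 -90.7]
len 0.5878860672180378 yaw -103.83437625303407 pitch nan
t 11.55 p [0.4567 0.0565 0.1238] yangle 87.13 z [ 0.001 -0.001 -1.   ] F [ 0.9 -0.  -2.3] w 0.0114 ff 59.9 q [-0.29  0.7   0.11  2.16 -0.26  0.29  1.56]
rows 4 each [0.018 0.005 0.833]
-0.255 n=248 Y -0.0359..0.0275 z 0.1217..0.1507
-0.245 n=214 Y -0.0369..0.0275 z 0.1181..0.1519
-0.235 n=134 Y -0.0362..0.0275 z 0.1207..0.1493
-0.225 n=166 Y -0.0358..0.0347 z 0.1287..0.1431
-0.215 n=72 Y -0.0115..0.0083 z 0.1273..0.1463
-0.205 n=85 Y -0.0112..0.0081 z 0.1269..0.1467
-0.195 n=77 Y -0.0105..0.0088 z 0.1272..0.1466
-0.185 n=51 Y -0.0103..0.0072 z 0.1287..0.1461
-0.175 n=45 Y -0.0065..0.0049 z 0.1283..0.1417
-0.165 n=45 Y -0.0067..0.0059 z 0.1291..0.1410
-0.155 n=107 Y -0.0207..0.0194 z 0.1282..0.1608
-0.145 n=115 Y -0.0211..0.0149 z 0.1276..0.1609
-0.135 n=10 Y -0.0208..-0.0170 z 0.1294..0.1529h.py:38: RuntimeWarning: invalid value encountered in arcsin
  v=E['blade_tip']-E['axle']; print('len',np.linalg.norm(v),'yaw',np.degrees(np.arctan2(v[1],v[0])),'pitch',np.degrees(np.arcsin((v[2]+.018)/.181)))
```

View pics/s3.png

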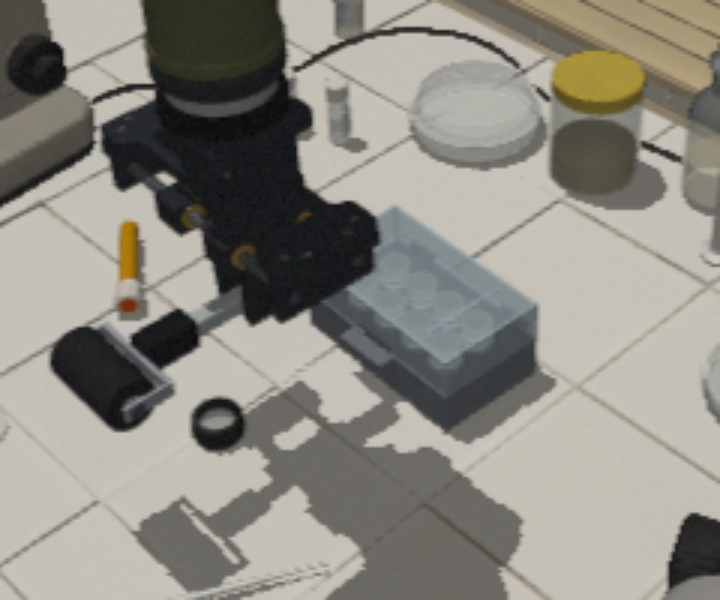

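Emit:
apply_moves:
  deltas:
    - {"dp":[-0.32,0,0.75],"rotation":[0,0,0]}
    - {"dp":[-0.32,0,0.75],"rotation":[0,0,0]}
    - {"dp":[0,0,0.75],"rotation":[0,0,0]}
    - {"dp":[0,0,0.75],"rotation":[0,0,0]}
    - {"dp":[0,0,0],"rotation":[0,0,0]}
    - {"dp":[0,0,0],"rotation":[0,0,0]}
    - {"dp":[0,0,0],"rotation":[0,0,0]}

```text
t: 12.18
position: [0.4723, 0.0565, 0.0493]
tool_rot: [0.0, 0.024, 1.0, -0.0]
contact_force: [-0.4, 0.1, -1.8]
grip_width: 0.0115
finger_force: 59.9
```

Emit:
apply_moves:
  deltas:
    - {"dp":[0,0,0.06],"rotation":[0,0,0]}
    - {"dp":[0,0,0.06],"rotation":[0,0,0]}
    - {"dp":[0,0,0],"rotation":[0,0,0]}
    - {"dp":[0,0,0],"rotation":[0,0,0]}

```text
t: 12.52
position: [0.4722, 0.0571, 0.0461]
tool_rot: [0.0, 0.024, 1.0, 0.0]
contact_force: [-0.7, 0.1, -1.6]
grip_width: 0.0113
finger_force: 59.9
```

Emit:
apply_moves:
  deltas:
    - {"dp":[0,0,0.06],"rotation":[0,0,0]}
    - {"dp":[0,0,0.06],"rotation":[0,0,0]}
    - {"dp":[0,0,0],"rotation":[0,0,0]}
    - {"dp":[0,0,0],"rotation":[0,0,0]}

```text
t: 12.85
position: [0.4719, 0.0569, 0.0426]
tool_rot: [-0.0, 0.024, 1.0, 0.0]
contact_force: [-0.7, -0.3, -1.6]
grip_width: 0.0116
finger_force: 59.9
```

Emit:
apply_moves:
  deltas:
    - {"dp":[0,0,0.04],"rotation":[0,0,0]}
    - {"dp":[0,0,0.04],"rotation":[0,0,0]}
    - {"dp":[0,0,0],"rotation":[0,0,0]}
    - {"dp":[0,0,0],"rotation":[0,0,0]}

```text
t: 13.18
position: [0.4719, 0.0569, 0.0406]
tool_rot: [-0.0, 0.024, 1.0, 0.0]
contact_force: [0.5, 0.1, -1.7]
grip_width: 0.0112
finger_force: 59.9
```

Emit:
apply_moves:
  deltas:
    - {"dp":[0,0,0.04],"rotation":[0,0,0]}
    - {"dp":[0,0,0.04],"rotation":[0,0,0]}
    - {"dp":[0,0,0],"rotation":[0,0,0]}
    - {"dp":[0,0,0],"rotation":[0,0,0]}

```text
t: 13.52
position: [0.4718, 0.0569, 0.0389]
tool_rot: [-0.0, 0.024, 1.0, 0.0]
contact_force: [-1.4, -0.3, 2.8]
grip_width: 0.0114
finger_force: 59.9
```

Run:
```python
from h import *
st()
im,D=bot.snapshot('scene'); save('s4',cv2.resize(im[200:330,230:390],None,fx=4,fy=4))
```

```text
t 13.52 p [0.4718 0.0569 0.0389] yangle 87.25 z [-0.  0. -1.] F [-1.4 -0.3  2.8] w 0.0114 ff 59.9 q [-0.24  0.88  0.04  2.15 -0.27  0.12  1.58]
```

View pics/s4.png

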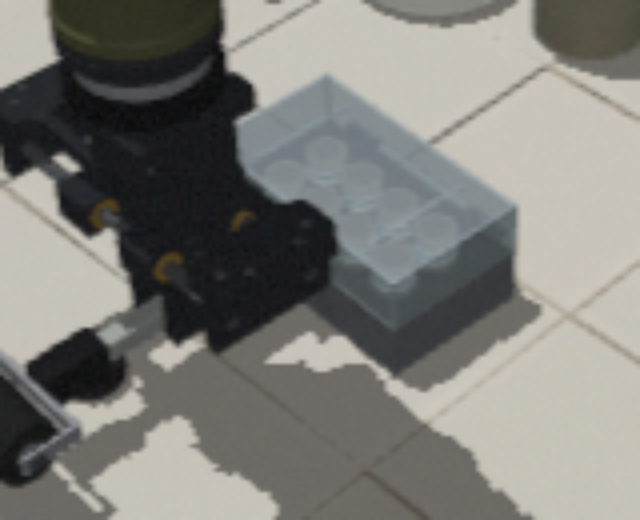

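The blade rests on the ledge (force rose by about 4.5 N). I can't see it behind the gripper. Next: raise 1.3 mm and slide in.

Emit:
apply_moves:
  deltas:
    - {"dp":[0,0,-0.05],"rotation":[0,0,0]}
    - {"dp":[-0.16,0,0],"rotation":[0,0,0]}
    - {"dp":[-0.16,0,0],"rotation":[0,0,0]}
    - {"dp":[0,0,0],"rotation":[0,0,0]}
    - {"dp":[0,0,0],"rotation":[0,0,0]}

```text
t: 13.98
position: [0.4813, 0.0566, 0.0399]
tool_rot: [0.001, 0.024, 1.0, 0.0]
contact_force: [-0.0, -0.5, -1.0]
grip_width: 0.0113
finger_force: 59.9
```

Emit:
apply_moves:
  deltas:
    - {"dp":[-0.16,0,0],"rotation":[0,0,0]}
    - {"dp":[-0.16,0,0],"rotation":[0,0,0]}
    - {"dp":[0,0,0],"rotation":[0,0,0]}
    - {"dp":[0,0,0],"rotation":[0,0,0]}

```text
t: 14.32
position: [0.4885, 0.0562, 0.04]
tool_rot: [0.001, 0.024, 1.0, 0.0]
contact_force: [-0.2, -0.2, -0.4]
grip_width: 0.0111
finger_force: 59.9
```

Emit:
apply_moves:
  deltas:
    - {"dp":[-0.04,0,-0.14],"rotation":[0,0,0]}
    - {"dp":[-0.04,0,-0.15],"rotation":[0,0,0]}
    - {"dp":[-0.04,0,-0.15],"rotation":[0,0,0]}
    - {"dp":[-0.04,0,-0.15],"rotation":[0,0,0]}
    - {"dp":[-0.04,0,-0.15],"rotation":[0,0,0]}
    - {"dp":[0,0,0],"rotation":[0,0,0]}

```text
t: 14.82
position: [0.4932, 0.056, 0.0591]
tool_rot: [0.0, 0.024, 1.0, 0.0]
contact_force: [-0.1, -0.1, -3.2]
grip_width: 0.0112
finger_force: 59.9
```

```bash
cat >> h.py <<'E'
R0=np.array([.594,.0506]); ex=np.array([.9989,-.0467]); ey=np.array([.0467,.9989])
def rackcloud(c):
    im,D=bot.snapshot(c); P,u,v=cloud(c,D); return im,np.stack([(P[:,:2]-R0)@ex,(P[:,:2]-R0)@ey,P[:,2]],1)
def lidprof(c='top'):
    im,Q=rackcloud(c)
    for a in np.arange(-.05,.12,.01):
        m=(Q[:,0]>a)&(Q[:,0]<a+.01)&(abs(abs(Q[:,1])-.058)<.012)&(Q[:,2]<.16)&(Q[:,2]>.03)
        if m.sum()>4: print('%.3f'%(a+.005),m.sum(),np.round(np.percentile(Q[m,2],[10,50,90]),4))
    return im
def toolprof():
    im,Q=rackcloud('scene'); s=bot.observe(); t=(s['position'][:2]-R0)@ex; z=s['position'][2]
    for a in np.arange(-.13,.07,.01):
        m=(Q[:,0]>t+a)&(Q[:,0]<t+a+.01)&(abs(Q[:,1])<.04)&(Q[:,2]>z-.04)&(Q[:,2]<z+.04)
        if m.sum()>4: print('%.3f n=%d Y %.4f..%.4f z-tcp %.4f..%.4f'%(a+.005,m.sum(),*np.percentile(Q[m,1],[3,97]),*(np.percentile(Q[m,2],[3,97])-z)))
    return im
E
python3 - <<'E'
from h import *
st(); lidprof(); toolprof()
E
```

```text
t 14.82 p [0.4932 0.056  0.0591] yangle 87.25 z [ 0.001  0.    -1.   ] F [-0.1 -0.1 -3.2] w 0.0112 ff 59.9 q [-0.25  0.85  0.07  2.09 -0.26  0.22  1.58]
-0.045 34 [0.0306 0.0461 0.0563]
-0.035 118 [0.0671 0.0769 0.0789]
-0.025 135 [0.0738 0.076  0.0778]
-0.015 127 [0.0726 0.0745 0.076 ]
-0.005 120 [0.0707 0.0727 0.0747]
0.005 125 [0.0691 0.0709 0.0728]
0.015 127 [0.0679 0.07   0.0717]
0.025 127 [0.0663 0.0681 0.0699]
0.035 124 [0.0644 0.0663 0.0684]
0.045 102 [0.0627 0.0647 0.0668]
-0.125 n=212 Y -0.0301..0.0293 z-tcp 0.0045..0.0243
-0.115 n=219 Y -0.0353..0.0295 z-tcp -0.0036..0.0287
-0.105 n=167 Y -0.0361..0.0288 z-tcp -0.0043..0.0284
-0.095 n=88 Y -0.0352..0.0327 z-tcp 0.0045..0.0243
-0.085 n=155 Y -0.0343..0.0342 z-tcp 0.0049..0.0219
-0.075 n=68 Y -0.0100..0.0089 z-tcp 0.0038..0.0238
-0.065 n=68 Y -0.0100..0.0091 z-tcp 0.0028..0.0230
-0.055 n=72 Y -0.0095..0.0102 z-tcp 0.0032..0.0236
-0.045 n=31 Y -0.0088..0.0107 z-tcp -0.0022..0.0229
-0.035 n=44 Y -0.0048..0.0066 z-tcp 0.0044..0.0171
-0.025 n=34 Y -0.0050..0.0062 z-tcp 0.0055..0.0181
-0.015 n=134 Y -0.0193..0.0206 z-tcp 0.0037..0.0373
-0.005 n=58 Y -0.0201..0.0091 z-tcp 0.0041..0.0361
0.005 n=9 Y -0.0189..-0.0155 z-tcp 0.0060..0.0223
0.045 n=28 Y -0.0218..-0.0061 z-tcp -0.0384..-0.0245
0.055 n=87 Y -0.0394..-0.0098 z-tcp -0.0376..0.0027
0.065 n=50 Y -0.0393..-0.0056 z-tcp -0.0360..-0.0054
```

The lid is lifting (about 10°) and the tool isn't slipping. Continuing along the arc.

Emit:
apply_moves:
  deltas:
    - {"dp":[-0.09,0,-0.28],"rotation":[0,0,0]}
    - {"dp":[-0.09,0,-0.28],"rotation":[0,0,0]}
    - {"dp":[-0.19,0,-0.25],"rotation":[0,0,0]}
    - {"dp":[-0.19,0,-0.25],"rotation":[0,0,0]}
    - {"dp":[-0.19,0,-0.25],"rotation":[0,0,0]}
    - {"dp":[-0.19,0,-0.25],"rotation":[0,0,0]}
    - {"dp":[-0.24,0,-0.19],"rotation":[0,0,0]}
    - {"dp":[-0.24,0,-0.19],"rotation":[0,0,0]}
    - {"dp":[-0.24,0,-0.19],"rotation":[0,0,0]}
    - {"dp":[0,0,0],"rotation":[0,0,0]}
    - {"dp":[0,0,0],"rotation":[0,0,0]}

```text
t: 15.83
position: [0.5357, 0.0539, 0.1121]
tool_rot: [0.001, 0.024, 1.0, 0.0]
contact_force: [-0.1, -0.7, -1.7]
grip_width: 0.0114
finger_force: 59.9
```

Run:
```python
from h import *
s,_=st(); print((s['position'][:2]-R0)@ex); im=lidprof(); toolprof()
```

```text
t 15.83 p [0.5357 0.0539 0.1121] yangle 87.24 z [ 0.003  0.    -1.   ] F [-0.1 -0.7 -1.7] w 0.0114 ff 59.9 q [-0.27  0.78  0.14  1.95 -0.24  0.43  1.57]
-0.05838220695336228
-0.045 12 [0.0307 0.0318 0.0339]
-0.015 5 [0.0429 0.0436 0.0453]
-0.005 35 [0.105  0.1064 0.1097]
0.005 58 [0.1091 0.1127 0.1157]
0.015 68 [0.1157 0.1195 0.1224]
0.025 51 [0.1117 0.1185 0.1231]
0.035 67 [0.0971 0.1011 0.1091]
0.045 98 [0.0838 0.0888 0.0949]
0.055 98 [0.069  0.0748 0.081 ]
0.065 92 [0.0555 0.0608 0.0661]
0.075 5 [0.052  0.0536 0.0541]
-0.125 n=220 Y -0.0304..0.0290 z-tcp 0.0024..0.0233
-0.115 n=225 Y -0.0347..0.0293 z-tcp -0.0027..0.0277
-0.105 n=163 Y -0.0363..0.0277 z-tcp -0.0054..0.0278
-0.095 n=81 Y -0.0356..0.0330 z-tcp 0.0003..0.0242
-0.085 n=157 Y -0.0347..0.0330 z-tcp 0.0064..0.0206
-0.075 n=67 Y -0.0101..0.0094 z-tcp 0.0039..0.0222
-0.065 n=66 Y -0.0096..0.0105 z-tcp 0.0037..0.0224
-0.055 n=70 Y -0.0094..0.0087 z-tcp 0.0019..0.0226
-0.045 n=34 Y -0.0086..0.0060 z-tcp 0.0032..0.0218
-0.035 n=39 Y -0.0047..0.0059 z-tcp 0.0050..0.0180
-0.025 n=37 Y -0.0052..0.0086 z-tcp 0.0053..0.0172
-0.015 n=163 Y -0.0192..0.0209 z-tcp 0.0045..0.0362
-0.005 n=79 Y -0.0206..0.0105 z-tcp 0.0055..0.0381
0.005 n=35 Y -0.0196..-0.0162 z-tcp 0.0046..0.0292
0.055 n=35 Y -0.0389..-0.0228 z-tcp -0.0075..-0.0011
0.065 n=30 Y -0.0391..-0.0272 z-tcp -0.0020..0.0063
```

Emit:
apply_moves:
  deltas:
    - {"dp":[-0.28,0,-0.12],"rotation":[0,0,0]}
    - {"dp":[-0.28,0,-0.12],"rotation":[0,0,0]}
    - {"dp":[-0.28,0,-0.12],"rotation":[0,0,0]}
    - {"dp":[-0.24,0,0.08],"rotation":[0,0,0]}
    - {"dp":[-0.24,0,0.08],"rotation":[0,0,0]}
    - {"dp":[-0.28,0,0.04],"rotation":[0,0,0]}
    - {"dp":[-0.28,0,0.04],"rotation":[0,0,0]}
    - {"dp":[-0.28,0,0.04],"rotation":[0,0,0]}
    - {"dp":[-0.28,0,0.04],"rotation":[0,0,0]}
    - {"dp":[-0.25,0,0.13],"rotation":[0,0,0]}
    - {"dp":[-0.25,0,0.13],"rotation":[0,0,0]}
    - {"dp":[-0.25,0,0.13],"rotation":[0,0,0]}
    - {"dp":[0,0,0],"rotation":[0,0,0]}

```text
t: 17.02
position: [0.6155, 0.05, 0.1022]
tool_rot: [0.001, 0.024, 1.0, -0.0]
contact_force: [0.1, -0.7, -2.4]
grip_width: 0.011
finger_force: 59.9
```

Run:
```python
from h import *
s,_=st(); print((s['position'][:2]-R0)@ex); im=lidprof(); im,D=bot.snapshot('scene'); save('s5',cv2.resize(im[130:330,200:440],None,fx=3,fy=3))
```

```text
t 17.02 p [0.6155 0.05   0.1022] yangle 87.25 z [ 0.001 -0.    -1.   ] F [ 0.1 -0.7 -2.4] w 0.0110 ff 59.9 q [-0.24  0.87  0.16  1.71 -0.22  0.58  1.57]
0.02154034335841945
-0.045 10 [0.0313 0.0322 0.0338]
-0.015 5 [0.0442 0.0452 0.0464]
0.035 5 [0.0306 0.0317 0.0325]
0.045 36 [0.0316 0.0347 0.0375]
0.055 45 [0.0331 0.0356 0.0373]
0.065 24 [0.032  0.0331 0.0354]
0.075 55 [0.0376 0.1164 0.1183]
0.085 82 [0.0436 0.1127 0.1152]
0.095 53 [0.1089 0.1105 0.1126]
0.105 13 [0.1072 0.1083 0.1099]
```

View pics/s5.png

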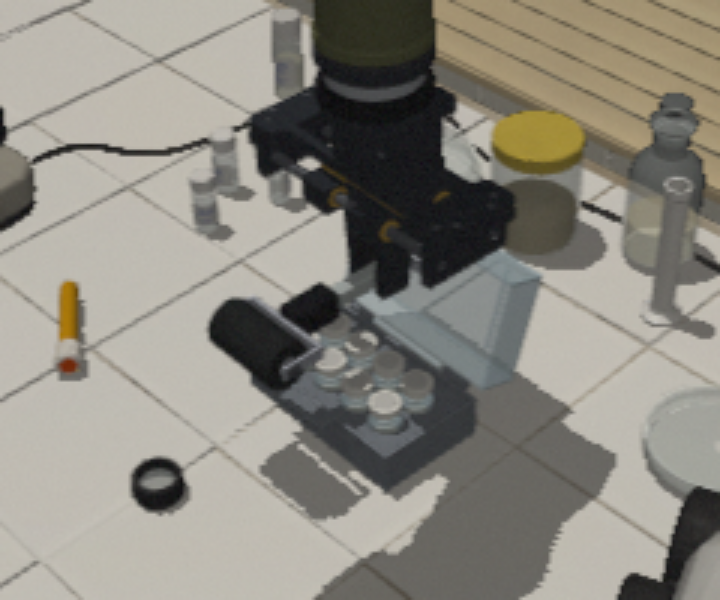

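The lid stands about 15° past upright, and the stoppers are exposed. I'll push on towards its stop.

Emit:
apply_moves:
  deltas:
    - {"dp":[-0.2,0,0.18],"rotation":[0,0,0]}
    - {"dp":[-0.2,0,0.18],"rotation":[0,0,0]}
    - {"dp":[-0.15,0,0.12],"rotation":[0,0,0]}
    - {"dp":[0,0,0],"rotation":[0,0,0]}
    - {"dp":[0,0,0],"rotation":[0,0,0]}

```text
t: 17.53
position: [0.6264, 0.0497, 0.0904]
tool_rot: [-0.002, 0.024, 1.0, 0.0]
contact_force: [-5.3, 0.8, 2.0]
grip_width: 0.0115
finger_force: 60.0
```

Run:
```python
from h import *
s,_=st(); print((s['position'][:2]-R0)@ex); im=lidprof()
```

```text
t 17.53 p [0.6264 0.0497 0.0904] yangle 87.26 z [-0.004  0.    -1.   ] F [-5.3  0.8  2. ] w 0.0115 ff 60.0 q [-0.24  0.9   0.16  1.67 -0.22  0.6   1.57]
0.032415815904355404
-0.045 9 [0.0309 0.0311 0.0333]
0.015 9 [0.0431 0.045  0.0482]
0.045 26 [0.0323 0.0353 0.0376]
0.055 45 [0.0319 0.0345 0.0379]
0.065 13 [0.0302 0.0313 0.0319]
0.085 42 [0.0469 0.0813 0.1112]
0.095 93 [0.0547 0.1054 0.1099]
0.105 47 [0.1    0.1024 0.1052]
0.115 22 [0.096  0.0975 0.0995]
```

The lid is at its stop (slope about 27° past upright, 5 N reaction). Now I retract and lay the tool on the free worktop to the right.

Emit:
apply_moves:
  deltas:
    - {"dp":[0.5,0,0],"rotation":[0,0,0]}
    - {"dp":[0.9,0,0],"rotation":[0,0,0]}
    - {"dp":[0.9,0,0],"rotation":[0,0,0]}
    - {"dp":[0.9,0,0],"rotation":[0,0,0]}
    - {"dp":[0.9,0,0],"rotation":[0,0,0]}
    - {"dp":[0,-0.8,0],"rotation":[0,0,0]}
    - {"dp":[0,-0.9,0],"rotation":[0,0,0]}
    - {"dp":[0,-0.9,0],"rotation":[0,0,0]}
    - {"dp":[0,-0.9,0],"rotation":[0,0,0]}
    - {"dp":[0,-0.9,0],"rotation":[0,0,0]}
    - {"dp":[-0.3,-0.9,0],"rotation":[0,0,0]}
    - {"dp":[-0.3,-0.9,0],"rotation":[0,0,0]}
    - {"dp":[-0.3,-0.9,0],"rotation":[0,0,0]}
    - {"dp":[-0.4,-0.9,0.6],"rotation":[0,0,0]}
    - {"dp":[0,0,0.9],"rotation":[0,0,0]}
    - {"dp":[0,0,0.9],"rotation":[0,0,0]}
    - {"dp":[0,0,0.5],"rotation":[0,0,0]}
    - {"dp":[0,0,0.1],"rotation":[0,0,0]}
    - {"dp":[0,0,0],"rotation":[0,0,0]}
    - {"dp":[0,0,0],"rotation":[0,0,0]}

```text
t: 19.25
position: [0.549, -0.1468, 0.0166]
tool_rot: [0.001, 0.024, 1.0, -0.0]
contact_force: [-0.0, -0.1, -1.0]
grip_width: 0.0112
finger_force: 60.0
```

Run:
```python
from h import *
st(); im,Q=rackcloud('top')
for x in (-.0145,.0145):
  for y in (-.0435,-.0145,.0145,.0435):
    m=(np.hypot(Q[:,0]-x,Q[:,1]-y)<.008); print(x,y,m.sum(),np.round(np.median(Q[m,2]),4))
m=(Q[:,0]>-.09)&(Q[:,0]<.06)&(abs(Q[:,1])<.09)&(Q[:,2]>.025)&(Q[:,2]<.037); print('rim z',np.median(Q[m,2]))
toolQ=(abs(Q[:,1]+.1985)<.05)
im,Q=rackcloud('scene')
for x in (-.0145,.0145):
  for y in (-.0435,-.0145,.0145,.0435):
    m=(np.hypot(Q[:,0]-x,Q[:,1]-y)<.007); print(x,y,m.sum(),np.round(np.percentile(Q[m,2],[30,50,90]),4))
toolprof
```

```text
t 19.25 p [ 0.549  -0.1468  0.0166] yangle 87.29 z [ 0.001 -0.    -1.   ] F [-0.  -0.1 -1. ] w 0.0112 ff 60.0 q [ 0.15  0.96  0.05  1.88 -0.14  0.31  1.84]
-0.0145 -0.0435 53 0.0447
-0.0145 -0.0145 49 0.0451
-0.0145 0.0145 49 0.0457
-0.0145 0.0435 52 0.0441
0.0145 -0.0435 51 0.0455
0.0145 -0.0145 50 0.0451
0.0145 0.0145 51 0.0444
0.0145 0.0435 52 0.0443
rim z 0.029070585435940433
-0.0145 -0.0435 17 [0.0442 0.0446 0.0461]
-0.0145 -0.0145 22 [0.0443 0.0448 0.0464]
-0.0145 0.0145 23 [0.0449 0.0459 0.0479]
-0.0145 0.0435 22 [0.0439 0.0447 0.0464]
0.0145 -0.0435 11 [0.0459 0.0472 0.048 ]
0.0145 -0.0145 26 [0.0441 0.0449 0.0463]
0.0145 0.0145 25 [0.044  0.0446 0.0458]
0.0145 0.0435 26 [0.0427 0.0439 0.0459]
```

Emit:
apply_moves:
  deltas:
    - {"dp":[0,0,0.25],"rotation":[0,0,0]}
    - {"dp":[0,0,0.12],"rotation":[0,0,0]}
    - {"dp":[0,0,0],"rotation":[0,0,0]}
    - {"dp":[0,0,0],"rotation":[0,0,0]}

```text
t: 19.68
position: [0.5485, -0.147, 0.007]
tool_rot: [0.0, 0.024, 1.0, -0.0]
contact_force: [0.5, -0.3, 1.7]
grip_width: 0.0112
finger_force: 60.0
```

Emit:
apply_moves:
  deltas:
    - {"dp":[0,0,0.06],"rotation":[0,0,0]}
    - {"dp":[0,0,0.04],"rotation":[0,0,0]}
    - {"dp":[0,0,0],"rotation":[0,0,0]}
    - {"dp":[0,0,0],"rotation":[0,0,0]}

```text
t: 20.02
position: [0.5486, -0.1471, 0.0068]
tool_rot: [0.001, 0.024, 1.0, -0.0]
contact_force: [-2.7, 1.8, 23.7]
grip_width: 0.0111
finger_force: 60.0
```

Emit:
apply_moves:
  deltas:
    - {"dp":[0,0,-0.08],"rotation":[0,0,0]}
    - {"dp":[0,0,0],"rotation":[0,0,0]}
    - {"dp":[0,0,0],"rotation":[0,0,0]}

```text
t: 20.27
position: [0.5485, -0.1471, 0.0069]
tool_rot: [0.0, 0.024, 1.0, -0.0]
contact_force: [-0.4, 0.7, 9.6]
grip_width: 0.0116
finger_force: 60.0
```

Emit:
apply_moves:
  deltas:
    - {"dp":[0,0,0],"rotation":[0,0,0]}
    - {"dp":[0,0,0],"rotation":[0,0,0]}
    - {"dp":[0,0,0],"rotation":[0,0,0]}
    - {"dp":[0,0,0],"rotation":[0,0,0]}
    - {"dp":[0,0,0],"rotation":[0,0,0]}
    - {"dp":[0,0,-1],"rotation":[0,0,0]}
    - {"dp":[0,0,-1],"rotation":[0,0,0]}
    - {"dp":[0,0,-1],"rotation":[0,0,0]}
    - {"dp":[0,0,-1],"rotation":[0,0,0]}
    - {"dp":[0.5,0,-1],"rotation":[0,0,0]}
    - {"dp":[0.5,0,-1],"rotation":[0,0,0]}
    - {"dp":[0.5,0,-1],"rotation":[0,0,0]}
    - {"dp":[0,0,0],"rotation":[0,0,0]}
    - {"dp":[0,0,0],"rotation":[0,0,0]}
  gripper: 0.4

```text
t: 21.43
position: [0.5111, -0.1454, 0.1823]
tool_rot: [0.001, 0.024, 1.0, -0.0]
contact_force: [-0.1, -0.5, 0.5]
grip_width: 0.0529
finger_force: 0.0
```

Run:
```python
from fit import *
s,M=st()
im=sect('wrist',np.array([.5206,-.1457]),-2.7); save('w6',im)
im=sect('top',np.array([.5206,-.1457]),-2.7)
```

```text
t 21.43 p [ 0.5111 -0.1454  0.1823] yangle 87.23 z [ 0.002 -0.    -1.   ] F [-0.1 -0.5  0.5] w 0.0529 ff 0.0 q [ 0.13  0.65  0.11  1.92 -0.12  0.58  1.83]
blade_tip [(0.96, array([ 0.6237165 , -0.15122099,  0.        ]))]
axle [(0.97, array([ 0.4423926 , -0.14276525,  0.018     ]))]
roller_tool [(0.72, array([ 0.52291901, -0.14432726,  0.        ]))]
-0.095 n=808 w -0.0297..0.0292 mid -0.0002 z50 0.0265
-0.085 n=1417 w -0.0349..0.0342 mid -0.0004 z50 0.0323
-0.075 n=1377 w -0.0354..0.0353 mid -0.0000 z50 0.0327
-0.065 n=1055 w -0.0348..0.0343 mid -0.0003 z50 0.0267
-0.055 n=731 w -0.0350..0.0344 mid -0.0003 z50 0.0215
-0.045 n=368 w -0.0101..0.0095 mid -0.0003 z50 0.0277
-0.035 n=345 w -0.0095..0.0096 mid 0.0000 z50 0.0278
-0.025 n=339 w -0.0096..0.0096 mid 0.0000 z50 0.0278
-0.015 n=207 w -0.0087..0.0081 mid -0.0003 z50 0.0233
-0.005 n=189 w -0.0060..0.0060 mid 0.0000 z50 0.0223
0.005 n=183 w -0.0052..0.0060 mid 0.0004 z50 0.0224
0.015 n=176 w -0.0053..0.0060 mid 0.0004 z50 0.0222
0.025 n=179 w -0.0053..0.0061 mid 0.0004 z50 0.0222
0.035 n=167 w -0.0054..0.0061 mid 0.0004 z50 0.0223
[... 316 characters left out ...]
  0.018     ]))]
roller_tool []
-0.095 n=100 w -0.0283..0.0314 mid 0.0016 z50 0.0262
-0.085 n=182 w -0.0340..0.0356 mid 0.0008 z50 0.0322
-0.075 n=193 w -0.0344..0.0362 mid 0.0009 z50 0.0327
-0.065 n=177 w -0.0332..0.0364 mid 0.0016 z50 0.0261
-0.055 n=93 w -0.0334..0.0353 mid 0.0009 z50 0.0219
-0.045 n=22 w -0.0083..0.0105 mid 0.0011 z50 0.0277
0.045 n=13 w -0.0043..0.0067 mid 0.0012 z50 0.0221
0.055 n=31 w -0.0044..0.0083 mid 0.0020 z50 0.0108
0.065 n=10 w -0.0030..0.0066 mid 0.0018 z50 0.0034
0.075 n=12 w -0.0070..0.0066 mid -0.0002 z50 0.0024
0.085 n=8 w -0.0095..0.0107 mid 0.0006 z50 0.0029
0.095 n=7 w -0.0053..0.0086 mid 0.0016 z50 0.0025
extent -0.09558161131989998 0.10990871555712983
```

The tool lies flat where predicted. A tilted grasp here would run joint 6 out of range, so I'll take the grip block straight down and turn the tool crosswise first.

Emit:
apply_moves:
  deltas:
    - {"dp":[0.5,0,1],"rotation":[0,0,0]}
    - {"dp":[0.5,0,1],"rotation":[0,0,0]}
    - {"dp":[0,0,1],"rotation":[0,0,0]}
    - {"dp":[0,0,1],"rotation":[0,0,0]}
    - {"dp":[0,0,1],"rotation":[0,0,0]}
    - {"dp":[0,0,0.9],"rotation":[0,0,0]}
    - {"dp":[0,0,0.8],"rotation":[0,0,0]}
    - {"dp":[0,0,0.3],"rotation":[0,0,0]}
    - {"dp":[0,0,0],"rotation":[0,0,0]}
    - {"dp":[0,0,0],"rotation":[0,0,0]}

```text
t: 22.67
position: [0.4859, -0.144, 0.0063]
tool_rot: [-0.0, 0.024, 1.0, 0.0]
contact_force: [-0.5, -0.2, 0.4]
grip_width: 0.053
finger_force: 0.0
```

Emit:
apply_moves:
  deltas:
    - {"dp":[0,0,0],"rotation":[0,0,0]}
    - {"dp":[0,0,0],"rotation":[0,0,0]}
    - {"dp":[0,0,0],"rotation":[0,0,0]}
    - {"dp":[0,0,0],"rotation":[0,0,0]}
    - {"dp":[0,0,0],"rotation":[0,0,0]}
    - {"dp":[0,0,0],"rotation":[0,0,0]}
  gripper: 1
  squeeze: 60

```text
t: 23.17
position: [0.4861, -0.144, 0.0066]
tool_rot: [0.0, 0.024, 1.0, -0.0]
contact_force: [0.3, 0.8, 3.0]
grip_width: 0.0194
finger_force: 60.0
```

Emit:
apply_moves:
  deltas:
    - {"dp":[0,0,-0.5],"rotation":[0,0,0]}
    - {"dp":[0,0,-1],"rotation":[0,0,0]}
    - {"dp":[0,0,-1],"rotation":[0,0,0]}
    - {"dp":[0,0,-1],"rotation":[0,0,0]}
    - {"dp":[0,0,-1],"rotation":[0,0,0]}
    - {"dp":[0,0,-1],"rotation":[0,0,0]}
    - {"dp":[-0.9,0.23,-0.2],"rotation":[0,0,0]}
    - {"dp":[-0.9,0.23,0],"rotation":[0,0,0]}
    - {"dp":[-0.9,0.23,0],"rotation":[0,0,0]}
    - {"dp":[-0.9,0.23,0],"rotation":[0,0,0]}
    - {"dp":[-0.9,0.23,0],"rotation":[0,0,0]}

```text
t: 24.08
position: [0.5998, -0.1201, 0.1494]
tool_rot: [-0.0, 0.024, 1.0, 0.0]
contact_force: [0.7, -1.0, -1.4]
grip_width: 0.0197
finger_force: 60.0
```

Emit:
apply_moves:
  deltas:
    - {"dp":[0,0,0],"rotation":[0,0,1]}
    - {"dp":[0,0,0],"rotation":[0,0,1]}
    - {"dp":[0,0,0],"rotation":[0,0,1]}
    - {"dp":[0,0,0],"rotation":[0,0,1]}
    - {"dp":[0,0,0],"rotation":[0,0,1]}
    - {"dp":[0,0,0],"rotation":[0,0,1]}
    - {"dp":[0,0,0],"rotation":[0,0,1]}
    - {"dp":[0,0,0],"rotation":[0,0,1]}
    - {"dp":[0,0,0],"rotation":[0,0,1]}
    - {"dp":[0,0,0],"rotation":[0,0,1]}
    - {"dp":[0,0,0],"rotation":[0,0,1]}
    - {"dp":[0,0,0],"rotation":[0,0,1]}
    - {"dp":[0,0,0],"rotation":[0,0,1]}
    - {"dp":[0,0,0],"rotation":[0,0,1]}
    - {"dp":[0,0,0],"rotation":[0,0,1]}
    - {"dp":[0,0,0],"rotation":[0,0,0]}

```text
t: 25.42
position: [0.599, -0.1197, 0.1488]
tool_rot: [-0.001, 0.725, 0.689, -0.0]
contact_force: [-0.3, -0.0, -3.0]
grip_width: 0.0194
finger_force: 60.0
```

Emit:
apply_moves:
  deltas:
    - {"dp":[0,0,0],"rotation":[0,0.8,0]}
    - {"dp":[0,0,0],"rotation":[0,0.8,0]}
    - {"dp":[0,0,0],"rotation":[0,0.8,0]}
    - {"dp":[0,0,0],"rotation":[0,0.8,0]}
    - {"dp":[0,0,0],"rotation":[0,0,0]}
    - {"dp":[0,0,0],"rotation":[0,0,0]}

```text
t: 25.92
position: [0.5989, -0.1225, 0.1487]
tool_rot: [-0.114, 0.714, 0.68, 0.12]
contact_force: [-0.3, 1.1, -1.4]
grip_width: 0.0197
finger_force: 60.0
```

Run:
```python
from h import *
s,M=st(); print(M)
```

```text
t 25.92 p [ 0.5989 -0.1225  0.1487] yangle -2.83 z [ 0.016  0.327 -0.945] F [-0.3  1.1 -1.4] w 0.0197 ff 60.0 q [ 0.11  0.87  0.35  1.64 -0.75  0.94  0.85]
[[ 4.66868299e-02  9.98780050e-01  1.60857377e-02]
 [ 9.43772777e-01 -4.93802050e-02  3.26886127e-01]
 [ 3.27281659e-01 -7.99957219e-05 -9.44926827e-01]]
```

A 19° lean is reachable here. Now level the tool and lay it crosswise.

Emit:
apply_moves:
  deltas:
    - {"dp":[0,0,0],"rotation":[0,-0.8,0]}
    - {"dp":[0,0,0],"rotation":[0,-0.8,0]}
    - {"dp":[0,0,0],"rotation":[0,-0.8,0]}
    - {"dp":[0,0,0],"rotation":[0,-0.8,0]}
    - {"dp":[0,0.3,0],"rotation":[0,0,0]}
    - {"dp":[0,0.3,0.9],"rotation":[0,0,0]}
    - {"dp":[0,0,0.9],"rotation":[0,0,0]}
    - {"dp":[0,0,0.9],"rotation":[0,0,0]}
    - {"dp":[0,0,0.9],"rotation":[0,0,0]}
    - {"dp":[0,0,0.9],"rotation":[0,0,0]}
    - {"dp":[0,0,0.8],"rotation":[0,0,0]}
    - {"dp":[0,0,0.1],"rotation":[0,0,0]}
    - {"dp":[0,0,0],"rotation":[0,0,0]}
    - {"dp":[0,0,0],"rotation":[0,0,0]}

```text
t: 27.08
position: [0.6154, -0.1214, 0.0146]
tool_rot: [0.0, 0.724, 0.69, 0.001]
contact_force: [0.8, 0.4, -1.9]
grip_width: 0.0193
finger_force: 60.0
```

Run:
```python
from h import *
s,M=st(); print(M)
```

```text
t 27.08 p [ 0.6154 -0.1214  0.0146] yangle -2.71 z [ 0.001  0.    -1.   ] F [ 0.8  0.4 -1.9] w 0.0193 ff 60.0 q [-0.1   1.05  0.41  1.7  -0.73  0.55  0.73]
[[ 4.73510728e-02  9.98877212e-01  1.48024551e-03]
 [ 9.98878286e-01 -4.73513349e-02  1.42527460e-04]
 [ 2.12459033e-04  1.47183627e-03 -9.99998894e-01]]
```

Emit:
apply_moves:
  deltas:
    - {"dp":[0,0,0.16],"rotation":[0,0,0]}
    - {"dp":[0,0,0.14],"rotation":[0,0,0]}
    - {"dp":[0,0,0],"rotation":[0,0,0]}
    - {"dp":[0,0,0],"rotation":[0,0,0]}

```text
t: 27.42
position: [0.6152, -0.1214, 0.0068]
tool_rot: [0.0, 0.724, 0.69, 0.0]
contact_force: [-0.1, 0.4, -1.2]
grip_width: 0.0194
finger_force: 60.0
```

Emit:
apply_moves:
  deltas:
    - {"dp":[0,0,0],"rotation":[0,0,0]}
    - {"dp":[0,0,0],"rotation":[0,0,0]}
    - {"dp":[0,0,0],"rotation":[0,0,0]}
    - {"dp":[0,0,0],"rotation":[0,0,0]}
    - {"dp":[0,0,0],"rotation":[0,0,0]}
    - {"dp":[0,0,-0.8],"rotation":[0,0,0]}
    - {"dp":[0,0,-0.8],"rotation":[0,0,0]}
    - {"dp":[0,0,0],"rotation":[0,0.8,0]}
    - {"dp":[0,0,0],"rotation":[0,0.8,0]}
    - {"dp":[0,0,0],"rotation":[0,0.8,0]}
    - {"dp":[0,0,0],"rotation":[0,0.6,0]}
    - {"dp":[0,0,0],"rotation":[0,0,0]}
    - {"dp":[0,0,0],"rotation":[0,0,0]}
  gripper: 0.4

```text
t: 28.5
position: [0.6142, -0.1228, 0.0459]
tool_rot: [-0.108, 0.716, 0.681, 0.113]
contact_force: [-0.6, 0.3, -0.8]
grip_width: 0.0526
finger_force: 0.0
```

Run:
```python
from fit import *
s,M=st()
# tool origin predicted: TCP at tool x=-36 -> blade toward -y
o=np.array([.6154,-.1214])+.036*np.array([-.047,-.999]); print(o)
im=sect('top',o,-92.7); im=sect('wrist',o,-92.7); save('w7',im)
```

```text
t 28.50 p [ 0.6142 -0.1228  0.0459] yangle -2.90 z [ 0.015  0.307 -0.951] F [-0.6  0.3 -0.8] w 0.0526 ff 0.0 q [ 0.15  1.01  0.24  1.62 -0.78  0.76  0.88]
[ 0.613708 -0.157364]
blade_tip []
axle [(0.69, array([ 0.61067251, -0.07634454,  0.018     ]))]
roller_tool [(0.65, array([ 0.60598955, -0.15836633,  0.        ]))]
-0.095 n=151 w -0.0319..0.0281 mid -0.0019 z50 0.0264
-0.085 n=184 w -0.0373..0.0338 mid -0.0017 z50 0.0327
-0.075 n=180 w -0.0372..0.0343 mid -0.0015 z50 0.0323
-0.065 n=117 w -0.0367..0.0344 mid -0.0011 z50 0.0252
-0.055 n=120 w -0.0359..0.0328 mid -0.0016 z50 0.0217
-0.045 n=91 w -0.0399..0.0355 mid -0.0022 z50 0.0296
-0.035 n=65 w -0.0112..0.0279 mid 0.0083 z50 0.0283
-0.025 n=60 w -0.0109..0.0250 mid 0.0071 z50 0.0286
-0.005 n=18 w -0.0067..0.0033 mid -0.0017 z50 0.0224
extent -0.09831852790795322 -0.005026388459261542
blade_tip []
axle [(0.69, array([ 0.61577017, -0.07906741,  0.018     ]))]
roller_tool []
-0.095 n=1482 w -0.0300..0.0289 mid -0.0006 z50 0.0286
-0.085 n=3307 w -0.0352..0.0341 mid -0.0006 z50 0.0336
-0.075 n=3624 w -0.0355..0.0345 mid -0.0005 z50 0.0337
-0.065 n=2979 w -0.0353..0.0341 mid -0.0006 z50 0.0272
-0.055 n=1852 w -0.0352..0.0338 mid -0.0007 z50 0.0226
-0.045 n=2062 w -0.0389..0.0372 mid -0.0009 z50 0.0479
-0.035 n=1365 w -0.0275..0.0257 mid -0.0009 z50 0.0292
-0.025 n=1147 w -0.0274..0.0256 mid -0.0009 z50 0.0290
-0.015 n=401 w -0.0091..0.0079 mid -0.0006 z50 0.0274
0.005 n=256 w -0.0065..0.0054 mid -0.0005 z50 0.0235
0.015 n=601 w -0.0065..0.0054 mid -0.0005 z50 0.0234
0.025 n=379 w -0.0065..0.0054 mid -0.0005 z50 0.0234
extent -0.12996477630045652 0.0273255813727591
```

Emit:
apply_moves:
  deltas:
    - {"dp":[-0.2,0.02,0.6],"rotation":[0,0,0]}
    - {"dp":[0,0,0.6],"rotation":[0,0,0]}
    - {"dp":[0,0,0.37],"rotation":[0,0,0]}
    - {"dp":[0,0,0],"rotation":[0,0,0]}
    - {"dp":[0,0,0],"rotation":[0,0,0]}

```text
t: 29.32
position: [0.6146, -0.1132, 0.0061]
tool_rot: [-0.109, 0.715, 0.681, 0.113]
contact_force: [0.2, -0.7, 0.2]
grip_width: 0.0526
finger_force: 0.0
```

Emit:
apply_moves:
  deltas:
    - {"dp":[0,0,0],"rotation":[0,0,0]}
    - {"dp":[0,0,0],"rotation":[0,0,0]}
    - {"dp":[0,0,0],"rotation":[0,0,0]}
    - {"dp":[0,0,0],"rotation":[0,0,0]}
    - {"dp":[0,0,0],"rotation":[0,0,0]}
    - {"dp":[0,0,0],"rotation":[0,0,0]}
  gripper: 1
  squeeze: 60

```text
t: 29.82
position: [0.6156, -0.1141, 0.0076]
tool_rot: [-0.108, 0.715, 0.681, 0.113]
contact_force: [0.3, 0.2, 1.2]
grip_width: 0.0195
finger_force: 60.0
```

Emit:
apply_moves:
  deltas:
    - {"dp":[0.2,0,-0.6],"rotation":[0,0,0]}
    - {"dp":[0.31,0,-0.95],"rotation":[0,0,0]}
    - {"dp":[0.31,0,-0.95],"rotation":[0,0,0]}
    - {"dp":[0.31,0,-0.95],"rotation":[0,0,0]}
    - {"dp":[0.31,0,-0.95],"rotation":[0,0,0]}
    - {"dp":[0.31,0,-0.95],"rotation":[0,0,0]}
    - {"dp":[0,0,0],"rotation":[0,-0.75,0]}
    - {"dp":[0,0,0],"rotation":[0,-0.75,0]}
    - {"dp":[0,0,0],"rotation":[0,-0.75,0]}
    - {"dp":[0,0,0],"rotation":[0,-0.75,0]}
    - {"dp":[0.96,-0.18,0],"rotation":[0,0,0]}
    - {"dp":[0.96,-0.18,0],"rotation":[0,0,0]}
    - {"dp":[0.96,-0.18,0],"rotation":[0,0,0]}
    - {"dp":[0.96,-0.18,0],"rotation":[0,0,0]}
    - {"dp":[0.96,-0.18,0],"rotation":[0,0,0]}
    - {"dp":[0.96,-0.18,0],"rotation":[0,0,0]}
    - {"dp":[0.96,-0.18,0],"rotation":[0,0,0]}
    - {"dp":[0,0,0],"rotation":[0,0,0]}
    - {"dp":[0,0,0],"rotation":[0,0,0]}

```text
t: 31.4
position: [0.5914, 0.058, 0.1485]
tool_rot: [-0.001, 0.723, 0.691, 0.0]
contact_force: [0.2, -0.8, -2.3]
grip_width: 0.0197
finger_force: 60.0
```

```bash
cat >> h.py <<'E'
def rollprof():
    s,M=st(); tx,ty=(s['position'][:2]-R0)@ex,(s['position'][:2]-R0)@ey; z=s['position'][2]
    print('rack X %.4f Y %.4f'%(tx,ty))
    im,Q=rackcloud('scene')
    for a in np.arange(-.16,.07,.01):
        m=(Q[:,1]>ty+a)&(Q[:,1]<ty+a+.01)&(abs(Q[:,0]-tx)<.042)&(Q[:,2]>z-.022)&(Q[:,2]<z+.07)
        if m.sum()>4: print('%.3f n=%d X %.4f..%.4f z-tcp %.4f..%.4f'%(a+.005,m.sum(),*np.percentile(Q[m,0],[3,97]),*(np.percentile(Q[m,2],[3,97])-z)))
    return im
E
python3 - <<'E'
from h import *
im=rollprof(); save('s8',cv2.resize(im[130:330,200:440],None,fx=3,fy=3)); go([.5927,.0559,.09])
E
```

```text
t 31.40 p [0.5914 0.058  0.1485] yangle -2.55 z [-0.001  0.002 -1.   ] F [ 0.2 -0.8 -2.3] w 0.0197 ff 60.0 q [-0.47  0.84  0.54  1.76 -0.62  0.72  0.36]
rack X -0.0029 Y 0.0072
-0.135 n=36 X -0.0161..0.0054 z-tcp 0.0337..0.0381
-0.125 n=39 X -0.0162..0.0050 z-tcp 0.0318..0.0362
-0.115 n=33 X -0.0168..0.0042 z-tcp 0.0286..0.0326
-0.105 n=39 X -0.0161..0.0033 z-tcp 0.0255..0.0300
-0.095 n=41 X -0.0133..-0.0004 z-tcp 0.0258..0.0346
-0.085 n=42 X -0.0119..-0.0004 z-tcp 0.0320..0.0425
-0.075 n=37 X -0.0126..-0.0010 z-tcp 0.0287..0.0417
-0.065 n=31 X -0.0121..-0.0026 z-tcp 0.0258..0.0392
-0.055 n=28 X -0.0125..-0.0026 z-tcp 0.0239..0.0358
-0.045 n=33 X -0.0133..-0.0035 z-tcp 0.0200..0.0325
-0.035 n=44 X -0.0396..0.0245 z-tcp 0.0184..0.0695
-0.025 n=46 X -0.0214..0.0122 z-tcp 0.0083..0.0676
-0.015 n=91 X -0.0304..0.0180 z-tcp 0.0088..0.0614
-0.005 n=317 X -0.0325..0.0188 z-tcp 0.0045..0.0547
0.005 n=118 X -0.0388..0.0134 z-tcp 0.0064..0.0673
0.015 n=56 X -0.0418..0.0124 z-tcp 0.0000..0.0570
0.025 n=72 X -0.0420..0.0162 z-tcp -0.0149..0.0137
0.035 n=64 X -0.0434..-0.0153 z-tcp -0.0165..0.0166
0.045 n=15 X -0.0441..-0.0119 z-tcp -0.0175..0.0149
t 31.45 p [0.5919 0.0557 0.1487] yangle -2.70 z [ 0.  0. -1.] F [ 0.2 -0.6 -1.4] w 0.0194 ff 60.0 q [-0.47  0.84  0.54  1.76 -0.62  0.72  0.36]
rows 3 each [0.003 0.011 0.783]
```

View pics/s8.png

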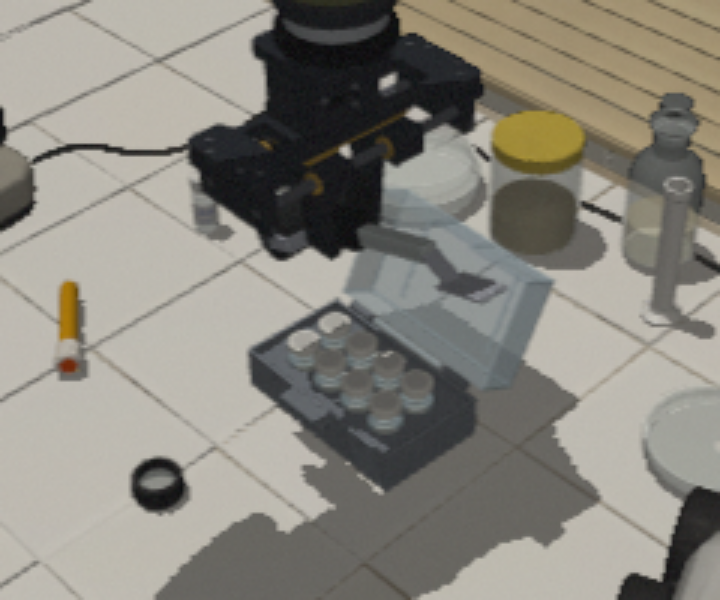

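The tool is pitched blade-up above the rack and the lid is clear of the gripper. Now I lower the roller onto the y=+43.5 pair.

Emit:
apply_moves:
  deltas:
    - {"dp":[0,0.06,0.8],"rotation":[0,0,0]}
    - {"dp":[0,0,0.8],"rotation":[0,0,0]}
    - {"dp":[0,0,0.8],"rotation":[0,0,0]}
    - {"dp":[0,0,0.6],"rotation":[0,0,0]}
    - {"dp":[0,0,0],"rotation":[0,0,0]}
    - {"dp":[0,0,0],"rotation":[0,0,0]}
    - {"dp":[0,0,0],"rotation":[0,0,0]}

```text
t: 32.03
position: [0.5944, 0.0541, 0.0742]
tool_rot: [0.001, 0.724, 0.689, 0.0]
contact_force: [0.3, -0.5, -2.4]
grip_width: 0.0194
finger_force: 60.0
```

Emit:
apply_moves:
  deltas:
    - {"dp":[0,0,0.06],"rotation":[0,0,0]}
    - {"dp":[0,0,0.06],"rotation":[0,0,0]}
    - {"dp":[0,0,0],"rotation":[0,0,0]}
    - {"dp":[0,0,0],"rotation":[0,0,0]}

```text
t: 32.37
position: [0.5937, 0.0556, 0.0704]
tool_rot: [0.0, 0.724, 0.69, 0.0]
contact_force: [-0.9, 0.7, -0.9]
grip_width: 0.0197
finger_force: 60.0
```

Emit:
apply_moves:
  deltas:
    - {"dp":[0,0,0.06],"rotation":[0,0,0]}
    - {"dp":[0,0,0.06],"rotation":[0,0,0]}
    - {"dp":[0,0,0],"rotation":[0,0,0]}
    - {"dp":[0,0,0],"rotation":[0,0,0]}

```text
t: 32.7
position: [0.5934, 0.0556, 0.0669]
tool_rot: [-0.0, 0.724, 0.69, -0.0]
contact_force: [-0.7, 0.3, -2.4]
grip_width: 0.0194
finger_force: 60.0
```

Emit:
apply_moves:
  deltas:
    - {"dp":[0,0,0.04],"rotation":[0,0,0]}
    - {"dp":[0,0,0.04],"rotation":[0,0,0]}
    - {"dp":[0,0,0],"rotation":[0,0,0]}
    - {"dp":[0,0,0],"rotation":[0,0,0]}

```text
t: 33.03
position: [0.5936, 0.0555, 0.0653]
tool_rot: [0.0, 0.724, 0.69, 0.0]
contact_force: [1.3, 0.4, 1.0]
grip_width: 0.0194
finger_force: 60.0
```

Emit:
apply_moves:
  deltas:
    - {"dp":[0,0,0.04],"rotation":[0,0,0]}
    - {"dp":[0,0,0.02],"rotation":[0,0,0]}
    - {"dp":[0,0,0],"rotation":[0,0,0]}
    - {"dp":[0,0,0],"rotation":[0,0,0]}

```text
t: 33.37
position: [0.5938, 0.0555, 0.0645]
tool_rot: [-0.0, 0.724, 0.69, 0.001]
contact_force: [-1.2, -0.4, 7.3]
grip_width: 0.0199
finger_force: 60.0
```

Emit:
apply_moves:
  deltas:
    - {"dp":[0,0,0.03],"rotation":[0,0,0]}
    - {"dp":[0,0,0.03],"rotation":[0,0,0]}
    - {"dp":[0,0,0],"rotation":[0,0,0]}
    - {"dp":[0,0,0],"rotation":[0,0,0]}

```text
t: 33.7
position: [0.5937, 0.0555, 0.0632]
tool_rot: [-0.0, 0.724, 0.69, 0.001]
contact_force: [-1.9, -0.4, 8.1]
grip_width: 0.0193
finger_force: 60.0
```

Emit:
apply_moves:
  deltas:
    - {"dp":[0,0,0.03],"rotation":[0,0,0]}
    - {"dp":[0,0,0.03],"rotation":[0,0,0]}
    - {"dp":[0,0,0],"rotation":[0,0,0]}
    - {"dp":[0,0,0],"rotation":[0,0,0]}

```text
t: 34.03
position: [0.5937, 0.0555, 0.0617]
tool_rot: [-0.0, 0.724, 0.69, 0.001]
contact_force: [-2.1, 0.5, 8.8]
grip_width: 0.0196
finger_force: 60.0
```

Emit:
apply_moves:
  deltas:
    - {"dp":[0,0,0.02],"rotation":[0,0,0]}
    - {"dp":[0,0,0.02],"rotation":[0,0,0]}
    - {"dp":[0,0,0],"rotation":[0,0,0]}
    - {"dp":[0,0,0],"rotation":[0,0,0]}

```text
t: 34.37
position: [0.5937, 0.0555, 0.0608]
tool_rot: [-0.0, 0.724, 0.69, 0.001]
contact_force: [-2.2, -0.7, 9.7]
grip_width: 0.0191
finger_force: 60.0
```

Run:
```python
from h import *
im=rollprof()
```

```text
t 34.37 p [0.5937 0.0555 0.0608] yangle -2.76 z [ 0.001  0.001 -1.   ] F [-2.2 -0.7  9.7] w 0.0191 ff 60.0 q [-0.41  0.96  0.43  1.8  -0.71  0.55  0.44]
rack X -0.0005 Y 0.0049
-0.135 n=36 X -0.0138..0.0062 z-tcp 0.0328..0.0364
-0.125 n=36 X -0.0146..0.0068 z-tcp 0.0306..0.0338
-0.115 n=31 X -0.0146..0.0061 z-tcp 0.0268..0.0308
-0.105 n=41 X -0.0150..0.0071 z-tcp 0.0230..0.0286
-0.095 n=40 X -0.0100..0.0026 z-tcp 0.0243..0.0335
-0.085 n=34 X -0.0102..0.0002 z-tcp 0.0304..0.0398
-0.075 n=31 X -0.0100..0.0016 z-tcp 0.0297..0.0411
-0.065 n=33 X -0.0104..0.0017 z-tcp 0.0231..0.0380
-0.055 n=114 X -0.0267..0.0182 z-tcp -0.0214..0.0336
-0.045 n=109 X -0.0282..0.0209 z-tcp -0.0186..0.0314
-0.035 n=63 X -0.0335..0.0278 z-tcp -0.0176..0.0692
-0.025 n=115 X -0.0276..0.0170 z-tcp -0.0213..0.0269
-0.015 n=146 X -0.0291..0.0161 z-tcp -0.0185..0.0585
-0.005 n=279 X -0.0307..0.0207 z-tcp -0.0169..0.0542
0.005 n=120 X -0.0408..0.0143 z-tcp -0.0208..0.0648
0.015 n=79 X -0.0396..0.0141 z-tcp -0.0179..0.0530
0.025 n=58 X -0.0394..-0.0147 z-tcp -0.0202..0.0141
0.035 n=25 X -0.0354..-0.0125 z-tcp -0.0218..0.0147
0.045 n=6 X -0.0344..-0.0120 z-tcp -0.0177..0.0157
```

Emit:
apply_moves:
  deltas:
    - {"dp":[0,0,0.03],"rotation":[0,0,0]}
    - {"dp":[0,0,0.01],"rotation":[0,0,0]}
    - {"dp":[0,0,0],"rotation":[0,0,0]}
    - {"dp":[0,0,0],"rotation":[0,0,0]}

```text
t: 34.75
position: [0.5938, 0.0554, 0.0603]
tool_rot: [-0.0, 0.724, 0.69, 0.001]
contact_force: [-3.0, 0.0, 13.2]
grip_width: 0.0195
finger_force: 60.0
```

Emit:
apply_moves:
  deltas:
    - {"dp":[0,0,0.03],"rotation":[0,0,0]}
    - {"dp":[0,0,0],"rotation":[0,0,0]}
    - {"dp":[0,0,0],"rotation":[0,0,0]}

```text
t: 35.0
position: [0.5938, 0.0554, 0.0596]
tool_rot: [0.0, 0.724, 0.69, 0.001]
contact_force: [-4.0, -0.6, 12.4]
grip_width: 0.0193
finger_force: 60.0
```

Emit:
apply_moves:
  deltas:
    - {"dp":[0,0,0.03],"rotation":[0,0,0]}
    - {"dp":[0,0,0],"rotation":[0,0,0]}
    - {"dp":[0,0,0],"rotation":[0,0,0]}

```text
t: 35.25
position: [0.5938, 0.0554, 0.0588]
tool_rot: [-0.0, 0.724, 0.69, 0.001]
contact_force: [-2.9, 0.7, 13.7]
grip_width: 0.0195
finger_force: 60.0
```

Emit:
apply_moves:
  deltas:
    - {"dp":[0,0,0.02],"rotation":[0,0,0]}
    - {"dp":[0,0,0],"rotation":[0,0,0]}
    - {"dp":[0,0,0],"rotation":[0,0,0]}

```text
t: 35.5
position: [0.5938, 0.0554, 0.0583]
tool_rot: [-0.0, 0.724, 0.69, 0.001]
contact_force: [-2.8, -0.6, 13.3]
grip_width: 0.0192
finger_force: 60.0
```

Run:
```python
from h import *
im=rollprof()
```

```text
t 35.50 p [0.5938 0.0554 0.0583] yangle -2.78 z [ 0.001  0.001 -1.   ] F [-2.8 -0.6 13.3] w 0.0192 ff 60.0 q [-0.4   0.96  0.43  1.8  -0.72  0.54  0.44]
rack X -0.0004 Y 0.0048
-0.135 n=40 X -0.0136..0.0076 z-tcp 0.0243..0.0287
-0.125 n=37 X -0.0150..0.0061 z-tcp 0.0226..0.0264
-0.115 n=36 X -0.0141..0.0067 z-tcp 0.0202..0.0239
-0.105 n=40 X -0.0146..0.0070 z-tcp 0.0176..0.0221
-0.095 n=39 X -0.0097..0.0037 z-tcp 0.0199..0.0301
-0.085 n=39 X -0.0099..0.0028 z-tcp 0.0239..0.0362
-0.075 n=29 X -0.0106..0.0006 z-tcp 0.0243..0.0362
-0.065 n=33 X -0.0100..0.0009 z-tcp 0.0195..0.0337
-0.055 n=108 X -0.0262..0.0168 z-tcp -0.0198..0.0307
-0.045 n=111 X -0.0279..0.0155 z-tcp -0.0175..0.0289
-0.035 n=61 X -0.0359..0.0244 z-tcp -0.0166..0.0698
-0.025 n=109 X -0.0281..0.0144 z-tcp -0.0207..0.0661
-0.015 n=134 X -0.0275..0.0148 z-tcp -0.0168..0.0548
-0.005 n=278 X -0.0307..0.0215 z-tcp -0.0139..0.0541
0.005 n=124 X -0.0336..0.0148 z-tcp -0.0200..0.0636
0.015 n=74 X -0.0395..0.0153 z-tcp -0.0174..0.0560
0.025 n=54 X -0.0392..-0.0157 z-tcp -0.0195..0.0160
0.035 n=21 X -0.0342..-0.0126 z-tcp -0.0218..0.0154
0.045 n=5 X -0.0329..-0.0150 z-tcp -0.0126..0.0197
```

The grip block starts to turn in the fingers at about 15 N, with the first pair seated. For the next pair I'll raise the roller over it and roll down onto it at the same commanded height.

Emit:
apply_moves:
  deltas:
    - {"dp":[0,0,-0.28],"rotation":[0,0,0]}
    - {"dp":[-0.39,0,0],"rotation":[0,0,0]}
    - {"dp":[-0.39,0,0],"rotation":[0,0,0]}
    - {"dp":[-0.38,0,0],"rotation":[0,0,0]}
    - {"dp":[0,0,0.07],"rotation":[0,0,0]}
    - {"dp":[0,0,0.05],"rotation":[0,0,0]}
    - {"dp":[0,0,0.04],"rotation":[0,0,0]}
    - {"dp":[0,0,0.04],"rotation":[0,0,0]}
    - {"dp":[0,0,0.03],"rotation":[0,0,0]}
    - {"dp":[0,0,0.03],"rotation":[0,0,0]}
    - {"dp":[0,0,0],"rotation":[0,0,0]}
    - {"dp":[0,0,0],"rotation":[0,0,0]}

```text
t: 36.55
position: [0.5923, 0.0255, 0.0582]
tool_rot: [0.0, 0.724, 0.689, 0.0]
contact_force: [-2.6, -0.8, 11.8]
grip_width: 0.0191
finger_force: 60.0
```

```bash
cat >> h.py <<'E'
def stops():
    for c in ('top','scene'):
        im,Q=rackcloud(c)
        for x in (-.0145,.0145):
            print(c,x,[(lambda m:(y,int(m.sum()),round(float(np.median(Q[m,2])),4) if m.any() else 0))(np.hypot(Q[:,0]-x,Q[:,1]-y)<.007) for y in (-.0435,-.0145,.0145,.0435)])
E
python3 - <<'E'
from h import *
st(); stops(); im=rollprof()
E
```

```text
t 36.55 p [0.5923 0.0255 0.0582] yangle -2.83 z [ 0.001  0.    -1.   ] F [-2.6 -0.8 11.8] w 0.0191 ff 60.0 q [-0.35  0.96  0.42  1.81 -0.71  0.53  0.48]
top -0.0145 [(-0.0435, 113, 0.4553), (-0.0145, 119, 0.4911), (0.0145, 73, 0.4953), (0.0435, 0, 0)]
top 0.0145 [(-0.0435, 69, 0.415), (-0.0145, 83, 0.4427), (0.0145, 58, 0.4538), (0.0435, 0, 0)]
scene -0.0145 [(-0.0435, 221, 0.1625), (-0.0145, 15, 0.0451), (0.0145, 3, 0.075), (0.0435, 0, 0)]
scene 0.0145 [(-0.0435, 102, 0.1553), (-0.0145, 17, 0.114), (0.0145, 0, 0), (0.0435, 0, 0)]
t 36.65 p [0.5923 0.0255 0.0582] yangle -2.84 z [ 0.001  0.    -1.   ] F [-2.2 -0.5 11.6] w 0.0195 ff 60.0 q [-0.35  0.96  0.42  1.81 -0.71  0.53  0.48]
rack X -0.0005 Y -0.0252
-0.135 n=43 X -0.0145..0.0058 z-tcp 0.0237..0.0281
-0.125 n=40 X -0.0140..0.0065 z-tcp 0.0214..0.0261
-0.115 n=43 X -0.0143..0.0064 z-tcp 0.0193..0.0235
-0.105 n=42 X -0.0143..0.0062 z-tcp 0.0177..0.0233
-0.095 n=39 X -0.0135..0.0017 z-tcp 0.0174..0.0289
-0.085 n=45 X -0.0101..0.0018 z-tcp 0.0254..0.0375
-0.075 n=29 X -0.0109..-0.0007 z-tcp 0.0253..0.0362
-0.065 n=34 X -0.0101..0.0022 z-tcp 0.0200..0.0330
-0.055 n=32 X -0.0106..0.0002 z-tcp 0.0188..0.0311
-0.045 n=30 X -0.0104..0.0002 z-tcp 0.0176..0.0292
-0.035 n=48 X -0.0317..0.0286 z-tcp -0.0018..0.0699
-0.025 n=112 X -0.0271..0.0132 z-tcp -0.0197..0.0539
-0.015 n=136 X -0.0278..0.0151 z-tcp -0.0157..0.0273
-0.005 n=281 X -0.0305..0.0209 z-tcp -0.0130..0.0543
0.005 n=122 X -0.0312..0.0153 z-tcp -0.0203..0.0635
0.015 n=73 X -0.0398..0.0146 z-tcp -0.0180..0.0533
0.025 n=46 X -0.0387..-0.0162 z-tcp -0.0198..0.0149
0.035 n=18 X -0.0338..-0.0136 z-tcp -0.0219..0.0183
```

Emit:
apply_moves:
  deltas:
    - {"dp":[0,0,-0.28],"rotation":[0,0,0]}
    - {"dp":[-0.39,0,0],"rotation":[0,0,0]}
    - {"dp":[-0.39,0,0],"rotation":[0,0,0]}
    - {"dp":[-0.38,0,0],"rotation":[0,0,0]}
    - {"dp":[0,0,0.07],"rotation":[0,0,0]}
    - {"dp":[0,0,0.05],"rotation":[0,0,0]}
    - {"dp":[0,0,0.04],"rotation":[0,0,0]}
    - {"dp":[0,0,0.04],"rotation":[0,0,0]}
    - {"dp":[0,0,0.03],"rotation":[0,0,0]}
    - {"dp":[0,0,0.04],"rotation":[0,0,0]}
    - {"dp":[0,0,0],"rotation":[0,0,0]}
    - {"dp":[0,0,0],"rotation":[0,0,0]}

```text
t: 37.7
position: [0.5905, -0.0027, 0.0583]
tool_rot: [-0.0, 0.724, 0.69, 0.0]
contact_force: [-2.8, 0.1, 9.7]
grip_width: 0.0197
finger_force: 60.0
```

Emit:
apply_moves:
  deltas:
    - {"dp":[0,0,-0.28],"rotation":[0,0,0]}
    - {"dp":[-0.39,0,0],"rotation":[0,0,0]}
    - {"dp":[-0.39,0,0],"rotation":[0,0,0]}
    - {"dp":[-0.38,0,0],"rotation":[0,0,0]}
    - {"dp":[0,0,0.07],"rotation":[0,0,0]}
    - {"dp":[0,0,0.05],"rotation":[0,0,0]}
    - {"dp":[0,0,0.04],"rotation":[0,0,0]}
    - {"dp":[0,0,0.04],"rotation":[0,0,0]}
    - {"dp":[0,0,0.03],"rotation":[0,0,0]}
    - {"dp":[0,0,0.04],"rotation":[0,0,0]}
    - {"dp":[0,0,0],"rotation":[0,0,0]}
    - {"dp":[0,0,0],"rotation":[0,0,0]}

```text
t: 38.7
position: [0.5894, -0.0316, 0.0583]
tool_rot: [-0.0, 0.724, 0.69, 0.0]
contact_force: [-1.8, -0.1, 8.0]
grip_width: 0.0192
finger_force: 60.0
```

Emit:
apply_moves:
  deltas:
    - {"dp":[0,0,0.03],"rotation":[0,0,0]}
    - {"dp":[0,0,0.02],"rotation":[0,0,0]}
    - {"dp":[0,0,0],"rotation":[0,0,0]}
    - {"dp":[0,0,0],"rotation":[0,0,0]}

```text
t: 39.03
position: [0.5894, -0.0316, 0.0576]
tool_rot: [-0.0, 0.724, 0.69, 0.001]
contact_force: [-2.9, -0.2, 13.2]
grip_width: 0.0196
finger_force: 60.0
```

Emit:
apply_moves:
  deltas:
    - {"dp":[0,0,0.02],"rotation":[0,0,0]}
    - {"dp":[0,0,0],"rotation":[0,0,0]}
    - {"dp":[0,0,0],"rotation":[0,0,0]}

```text
t: 39.28
position: [0.5894, -0.0317, 0.0572]
tool_rot: [-0.0, 0.724, 0.69, 0.001]
contact_force: [-2.8, -0.2, 13.4]
grip_width: 0.0195
finger_force: 60.0
```

Force plateaus at 13.3 N, so the last pair is seated. Rolling back over all pairs under steady pressure.

Emit:
apply_moves:
  deltas:
    - {"dp":[0.29,0,0],"rotation":[0,0,0]}
    - {"dp":[0.29,0,0],"rotation":[0,0,0]}
    - {"dp":[0.29,0,0],"rotation":[0,0,0]}
    - {"dp":[0.29,0,0],"rotation":[0,0,0]}
    - {"dp":[0,0,0],"rotation":[0,0,0]}
    - {"dp":[0,0,0.02],"rotation":[0,0,0]}
    - {"dp":[0,0,0],"rotation":[0,0,0]}

```text
t: 39.87
position: [0.5909, -0.0018, 0.0566]
tool_rot: [-0.0, 0.724, 0.69, 0.001]
contact_force: [-4.0, 0.7, 13.0]
grip_width: 0.0194
finger_force: 60.0
```

Emit:
apply_moves:
  deltas:
    - {"dp":[0.29,0,0],"rotation":[0,0,0]}
    - {"dp":[0.29,0,0],"rotation":[0,0,0]}
    - {"dp":[0.29,0,0],"rotation":[0,0,0]}
    - {"dp":[0.29,0,0],"rotation":[0,0,0]}
    - {"dp":[0,0,0],"rotation":[0,0,0]}
    - {"dp":[0,0,0],"rotation":[0,0,0]}

```text
t: 40.37
position: [0.5924, 0.0277, 0.0566]
tool_rot: [-0.001, 0.724, 0.69, 0.001]
contact_force: [-3.4, 0.3, 13.0]
grip_width: 0.0195
finger_force: 60.0
```

Emit:
apply_moves:
  deltas:
    - {"dp":[0.29,0,0],"rotation":[0,0,0]}
    - {"dp":[0.29,0,0],"rotation":[0,0,0]}
    - {"dp":[0.29,0,0],"rotation":[0,0,0]}
    - {"dp":[0.29,0,0],"rotation":[0,0,0]}
    - {"dp":[0,0,0],"rotation":[0,0,0]}
    - {"dp":[0,0,0],"rotation":[0,0,0]}

```text
t: 40.87
position: [0.5938, 0.0568, 0.0566]
tool_rot: [-0.001, 0.724, 0.69, 0.001]
contact_force: [-3.5, 0.3, 13.2]
grip_width: 0.0192
finger_force: 60.0
```

Uniform 13 N at constant height across all pairs. Lift off, move clear and check.

Emit:
apply_moves:
  deltas:
    - {"dp":[0,0,-0.8],"rotation":[0,0,0]}
    - {"dp":[0,0,-1],"rotation":[0,0,0]}
    - {"dp":[0,0,-1],"rotation":[0,0,0]}
    - {"dp":[0,0,-1],"rotation":[0,0,0]}
    - {"dp":[-0.98,0.08,0],"rotation":[0,0,0]}
    - {"dp":[-0.98,0.08,0],"rotation":[0,0,0]}
    - {"dp":[-0.98,0.08,0],"rotation":[0,0,0]}
    - {"dp":[-0.98,0.08,0],"rotation":[0,0,0]}
    - {"dp":[-0.98,0.08,0],"rotation":[0,0,0]}
    - {"dp":[-0.98,0.08,0],"rotation":[0,0,0]}
    - {"dp":[-0.98,0.08,0],"rotation":[0,0,0]}
    - {"dp":[-0.98,0.08,0],"rotation":[0,0,0]}
    - {"dp":[0,0,0],"rotation":[0,0,0]}
    - {"dp":[0,0,0],"rotation":[0,0,0]}

```text
t: 42.03
position: [0.5994, -0.1431, 0.1498]
tool_rot: [-0.0, 0.725, 0.689, -0.0]
contact_force: [-0.6, 0.3, -2.3]
grip_width: 0.0195
finger_force: 60.0
```

Run:
```python
from h import *
stops(); im=rollprof(); save('s9',cv2.resize(im[130:330,200:440],None,fx=3,fy=3))
```

```text
top -0.0145 [(-0.0435, 40, 0.0403), (-0.0145, 40, 0.0405), (0.0145, 41, 0.0406), (0.0435, 40, 0.0401)]
top 0.0145 [(-0.0435, 40, 0.0407), (-0.0145, 38, 0.0407), (0.0145, 38, 0.0401), (0.0435, 40, 0.04)]
scene -0.0145 [(-0.0435, 30, 0.0408), (-0.0145, 23, 0.0409), (0.0145, 24, 0.041), (0.0435, 26, 0.0407)]
scene 0.0145 [(-0.0435, 24, 0.0402), (-0.0145, 23, 0.0411), (0.0145, 23, 0.0413), (0.0435, 25, 0.0407)]
t 42.13 p [ 0.5999 -0.1396  0.1496] yangle -2.70 z [-0.001  0.002 -1.   ] F [-0.1  0.  -2.1] w 0.0197 ff 60.0 q [-0.12  0.85  0.51  1.69 -0.57  0.75  0.63]
rack X 0.0148 Y -0.1897
-0.115 n=36 X 0.0020..0.0214 z-tcp 0.0178..0.0213
-0.105 n=65 X 0.0002..0.0226 z-tcp 0.0155..0.0204
-0.095 n=55 X 0.0049..0.0185 z-tcp 0.0162..0.0268
-0.085 n=60 X 0.0053..0.0178 z-tcp 0.0239..0.0350
-0.075 n=53 X 0.0051..0.0168 z-tcp 0.0221..0.0349
-0.065 n=52 X 0.0044..0.0157 z-tcp 0.0190..0.0326
-0.055 n=50 X 0.0047..0.0161 z-tcp 0.0170..0.0307
-0.045 n=45 X 0.0051..0.0162 z-tcp 0.0153..0.0285
-0.035 n=69 X -0.0231..0.0456 z-tcp 0.0136..0.0697
-0.025 n=62 X -0.0024..0.0305 z-tcp 0.0089..0.0685
-0.015 n=102 X 0.0004..0.0289 z-tcp 0.0067..0.0277
-0.005 n=306 X -0.0147..0.0365 z-tcp 0.0038..0.0651
0.005 n=69 X -0.0143..0.0306 z-tcp 0.0059..0.0627
0.015 n=16 X -0.0131..0.0142 z-tcp 0.0029..0.0403
0.025 n=9 X -0.0246..-0.0034 z-tcp -0.0097..0.0054
0.035 n=22 X -0.0267..-0.0178 z-tcp -0.0148..0.0035
0.045 n=17 X -0.0261..-0.0178 z-tcp -0.0153..0.0023
```

View pics/s9.png

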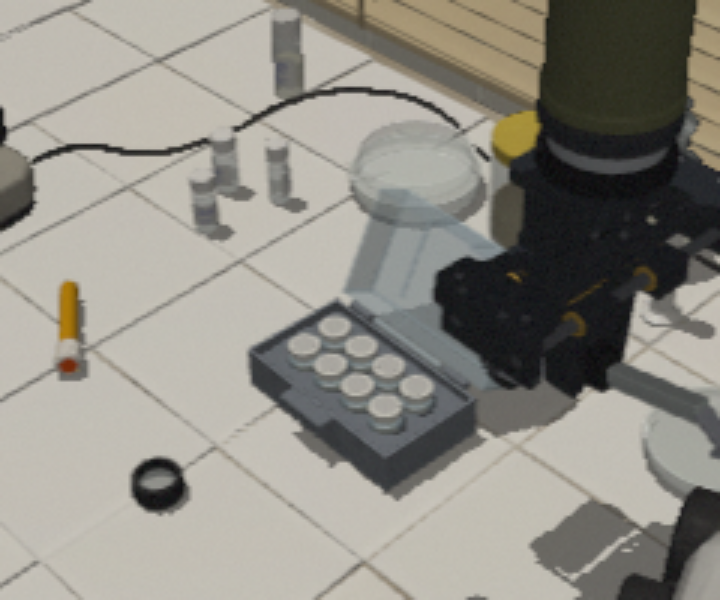

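All eight stoppers stand level (about 40.5 mm in the picture against 44–46 before), the lid is open and the other things are in place. Now I lay the tool flat.

Emit:
apply_moves:
  deltas:
    - {"dp":[0,0,0],"rotation":[0,0.7,0]}
    - {"dp":[0,0,0],"rotation":[0,0.7,0]}
    - {"dp":[0,0,0],"rotation":[0,0.6,0]}
    - {"dp":[-0.19,0,0.89],"rotation":[0,0,0]}
    - {"dp":[-0.19,0,0.89],"rotation":[0,0,0]}
    - {"dp":[-0.19,0,0.89],"rotation":[0,0,0]}
    - {"dp":[-0.19,0,0.89],"rotation":[0,0,0]}
    - {"dp":[-0.19,0,0.89],"rotation":[0,0,0]}
    - {"dp":[-0.1,0,0.5],"rotation":[0,0,0]}
    - {"dp":[0,0,0],"rotation":[0,0,0]}
    - {"dp":[0,0,0],"rotation":[0,0,0]}

```text
t: 43.1
position: [0.6001, -0.1401, 0.0236]
tool_rot: [-0.073, 0.72, 0.686, 0.076]
contact_force: [-0.1, 0.2, -2.2]
grip_width: 0.0192
finger_force: 60.0
```

Run:
```python
from h import *
im=rollprof()
```

```text
t 43.10 p [ 0.6001 -0.1401  0.0236] yangle -2.69 z [ 0.009  0.208 -0.978] F [-0.1  0.2 -2.2] w 0.0192 ff 60.0 q [ 0.12  1.03  0.26  1.68 -0.76  0.65  0.87]
rack X 0.0150 Y -0.1902
-0.075 n=18 X 0.0048..0.0137 z-tcp 0.0105..0.0191
-0.065 n=40 X 0.0054..0.0168 z-tcp 0.0064..0.0186
-0.055 n=42 X 0.0054..0.0168 z-tcp 0.0052..0.0178
-0.045 n=103 X -0.0230..0.0472 z-tcp 0.0075..0.0696
-0.035 n=48 X 0.0053..0.0287 z-tcp 0.0059..0.0697
-0.025 n=54 X 0.0025..0.0299 z-tcp 0.0028..0.0593
-0.015 n=36 X -0.0119..0.0296 z-tcp 0.0019..0.0477
-0.005 n=16 X -0.0120..0.0035 z-tcp -0.0026..0.0094
```

Emit:
apply_moves:
  deltas:
    - {"dp":[-0.05,0,0.24],"rotation":[0,0,0]}
    - {"dp":[-0.05,0,0.24],"rotation":[0,0,0]}
    - {"dp":[0,0,0],"rotation":[0,0,0]}
    - {"dp":[0,0,0],"rotation":[0,0,0]}

```text
t: 43.48
position: [0.6001, -0.1408, 0.0116]
tool_rot: [-0.072, 0.72, 0.686, 0.076]
contact_force: [-0.5, -0.2, -2.1]
grip_width: 0.0194
finger_force: 60.0
```

Emit:
apply_moves:
  deltas:
    - {"dp":[-0.02,0,0.08],"rotation":[0,0,0]}
    - {"dp":[0,0,0],"rotation":[0,0,0]}
    - {"dp":[0,0,0],"rotation":[0,0,0]}

```text
t: 43.73
position: [0.6001, -0.141, 0.0095]
tool_rot: [-0.072, 0.72, 0.686, 0.076]
contact_force: [0.0, 0.2, -1.2]
grip_width: 0.0192
finger_force: 60.0
```

Emit:
apply_moves:
  deltas:
    - {"dp":[-0.02,0,0.08],"rotation":[0,0,0]}
    - {"dp":[0,0,0],"rotation":[0,0,0]}
    - {"dp":[0,0,0],"rotation":[0,0,0]}

```text
t: 43.98
position: [0.6003, -0.1411, 0.0074]
tool_rot: [-0.072, 0.72, 0.686, 0.076]
contact_force: [0.1, 0.6, -1.5]
grip_width: 0.0195
finger_force: 60.0
```

Emit:
apply_moves:
  deltas:
    - {"dp":[-0.01,0,0.04],"rotation":[0,0,0]}
    - {"dp":[0,0,0],"rotation":[0,0,0]}
    - {"dp":[0,0,0],"rotation":[0,0,0]}

```text
t: 44.23
position: [0.6003, -0.141, 0.007]
tool_rot: [-0.072, 0.72, 0.686, 0.076]
contact_force: [-1.4, -0.7, 3.6]
grip_width: 0.0196
finger_force: 60.0
```

Touching down (force rising). Release and withdraw along the fingers.

Emit:
apply_moves:
  deltas:
    - {"dp":[0,0,0],"rotation":[0,0,0]}
    - {"dp":[0,0,0],"rotation":[0,0,0]}
    - {"dp":[0,0,0],"rotation":[0,0,0]}
    - {"dp":[0,0,0],"rotation":[0,0,0]}
    - {"dp":[0,0,0],"rotation":[0,0,0]}
    - {"dp":[0,0,-0.8],"rotation":[0,0,0]}
    - {"dp":[0,0,-1],"rotation":[0,0,0]}
    - {"dp":[0,0,-1],"rotation":[0,0,0]}
    - {"dp":[0,0,-1],"rotation":[0,0,0]}
    - {"dp":[0,0,-1],"rotation":[0,0,0]}
    - {"dp":[0,0,-1],"rotation":[0,0,0]}
    - {"dp":[0,0,-1],"rotation":[0,0,0]}
    - {"dp":[0,0,-1],"rotation":[0,0,0]}
    - {"dp":[0,0,0],"rotation":[0,0,0]}
    - {"dp":[0,0,0],"rotation":[0,0,0]}
  gripper: 0.4

```text
t: 45.48
position: [0.5987, -0.1823, 0.1983]
tool_rot: [-0.071, 0.72, 0.686, 0.076]
contact_force: [0.1, 0.4, -1.1]
grip_width: 0.0532
finger_force: 0.0
```

Run:
```python
from h import *
st(); stops(); lidprof()
im,D=bot.snapshot('scene'); save('s10',im)
for k in ('dish_low','amber','lens','vial_a','axle','blade_tip'):
    print(k,[(round(l['score'],2),np.round(onplane('scene',l['point'],.018 if k=='axle' else 0),3)) for l in bot.landmark_of('scene',k)[:2]])
```

```text
t 45.48 p [ 0.5987 -0.1823  0.1983] yangle -2.78 z [ 0.013  0.207 -0.978] F [ 0.1  0.4 -1.1] w 0.0532 ff 0.0 q [ 0.11  0.81  0.41  1.57 -0.6   0.98  0.75]
top -0.0145 [(-0.0435, 40, 0.0402), (-0.0145, 39, 0.0406), (0.0145, 41, 0.0406), (0.0435, 40, 0.0401)]
top 0.0145 [(-0.0435, 38, 0.0407), (-0.0145, 41, 0.0409), (0.0145, 39, 0.0399), (0.0435, 40, 0.0401)]
scene -0.0145 [(-0.0435, 25, 0.0405), (-0.0145, 22, 0.0409), (0.0145, 23, 0.041), (0.0435, 22, 0.0406)]
scene 0.0145 [(-0.0435, 23, 0.0407), (-0.0145, 27, 0.0405), (0.0145, 24, 0.041), (0.0435, 21, 0.0407)]
-0.045 31 [0.0306 0.032  0.0336]
-0.025 15 [0.038  0.0403 0.0422]
-0.015 49 [0.0386 0.0407 0.0422]
-0.005 19 [0.0386 0.0401 0.0418]
0.005 27 [0.0347 0.0398 0.0419]
0.015 40 [0.0383 0.0401 0.0413]
0.025 13 [0.038  0.0406 0.0411]
0.035 9 [0.0314 0.0327 0.0338]
0.045 98 [0.0316 0.0347 0.0377]
0.055 106 [0.0317 0.0342 0.0372]
0.065 36 [0.0302 0.0313 0.0325]
0.075 19 [0.0305 0.0322 0.0346]
0.085 218 [0.0353 0.0445 0.1107]
0.095 242 [0.0547 0.104  0.1098]
0.105 118 [0.0999 0.1021 0.1047]
0.115 62 [0.0963 0.0982 0.1005]
dish_low [(0.6, array([ 0.733, -0.164, -0.   ]))]
amber [(0.8, array([0.48 , 0.263, 0.   ]))]
lens [(0.83, array([0.446, 0.09 , 0.   ])), (0.39, array([0.718, 0.292, 0.   ]))]
vial_a [(0.54, array([0.661, 0.31 , 0.   ])), (0.45, array([0.716, 0.277, 0.   ]))]
axle [(0.78, array([ 0.598, -0.095,  0.018])), (0.67, array([0.581, 0.035, 0.018]))]
blade_tip []
```

View pics/s10.png

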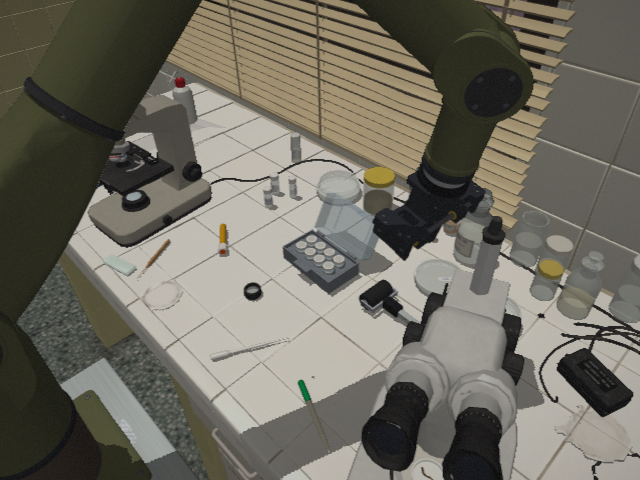

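The view shows the tool lying on the worktop clear of the rack (roller at (377,293)), the lid thrown back, the stoppers level at (320,255), the bystanders in place and the gripper clear. Handing in.

```bash
python3 -c "
from cell import bot
print(bot.job_done())"
```

```text
the job is handed in; nothing more can be done
None
```

The job is handed in at about 45 s: the lid is open at its stop, all eight stoppers were rolled down level at about 15 N and look fully home (judged by the force plateau and depth images), and the tool lies on the worktop clear of the rack with the other things where they were; I set the tool down one extra time before rolling, to re-grip the block at a lean.

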